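# Hang the basket of rinsed caps on the boom and hold it out over the bowl

## Robot

A 6-joint arm with a two-finger parallel gripper is mounted at the origin on the work surface. World frame = base frame: x ahead of the robot, y to its left, z up, the work surface at z = 0. Lengths are in m, angles in rad, forces in N, time in s.
With the tool pointing down it reaches from about 0.35 to 0.775 m from the base axis. Payload 7.3 kg.
Tool frame: the origin (TCP) lies on the front face of the gripper's body, between the roots of the fingers; the fingertips stand 66 mm ahead of it and the grasp point (between the pads) lies 47 mm ahead of it; z points along the fingers, y is the direction in which the jaws open and shut (so a half turn about z gives the same grasp; the last joint's range is limited). The gripper opens to 92 mm and grips with 3 to 60 N. Pads are 19 mm wide; open, the fingers measure 130 mm over their backs; the gripper's body (75 mm by 190 mm) begins 47 mm behind the grasp point.
Start: joints at [0.995, 0.342, 1.524, -0, 1.275, -0.146], TCP at [0.219, 0.477, 0.292] pointing down, gripper open.
Joint ranges: [-2.53, 2.53], [-0.77, 2.02], [0.04, 2.7], [-1, 4.14], [0.28, 2.66], [-3.11, 3.11]. Speed limits (rad/s): [2.57, 2.57, 3.14, 3.14, 3.14, 3.14].

## Interface

Orientations are given as [roll, pitch, yaw] about the fixed x, y, z axes, in that order (R = Rz(yaw) Ry(pitch) Rx(roll)).
In Python, from cell import observe, read_camera, hand_in, search_frame, tip_of gives the robot as it stands. The module is installed in compiled form; this text tells all that it offers.
- The arm moves only by the tool apply_moves, never from a script. Its argument "motion" is a list of rows, each an object with "offset": the shift along the tool's x, y, z in mm, a list of three; "rotation": the turn, a rotation vector about the tool's x, y, z in rad, a list of three. In form: [{"offset": [x, y, z], "rotation": [rx, ry, rz]}, ...]. A call has 1 to 12 rows; each row shifts and turns the pose as measured when the row begins, along the tool's axes as they then stand; what a row does not reach is not made up. A row lasts 1/12 s, in which the tool goes at most 41.7 mm and 7.16 degrees, less where a joint would pass 70% of its speed; a pose out of reach is approached as far as the arm can. A call with a gripper value outside its range is refused whole. "grip" is the closure, from 0 (fully open) to 1 (shut), set as the call begins (left out, the last holds). The fingers move at their own pace and stop on an object; "grip_force" is the grip in N (left out, the last holds). Time passes only in rows, so rows that do not move let the fingers close. It gives the time, the measured TCP pose, the force and the opening at its end, in the units of the state.
- observe(): the state, without advancing time (a new reading comes with each control period).
- read_camera(name): name is "scene" or "top" or "wrist"; returns a dict with "img" (480x640x3 uint8, red, green, blue), "camera_matrix" (3x3 intrinsics, pixels), "R" (3x3) and "t" (3): a world point X has camera coordinates R X + t; the wrist camera has in their place "tool_from_camera" (4x4, takes a point from camera to tool coordinates, whose origin is the TCP and whose axes are the flange's). Camera axes: x right, y down, z forward; pixel columns grow to the right and rows downward; lengths in m; the calibration is good to about 2 mm. A picture is of the moment at which its call begins: read the wrist's pose just before it. There is no depth.
- hand_in(): hands the job in, once; it reports no verdict.
Trained networks look in a picture, given as the dict that the camera call returned (one of the last four; its "shot" number tells which), for a name from the list of things; names that differ only in an ending like _2 or _b are one class to them, and where a whole thing is asked for, a point or a joint stands for the part that bears it (a point fixed in the world has none). Each returns a list of dicts, best first, with "score" (0 to 1); they miss things now and then, are a little off and sometimes report something else, mostly with a low value. They report only what shows in the picture. A call takes as long as a camera call.
- search_frame(query, picture): "location" ([x, y, z] in m, in world coordinates, good to about 4 mm: the middle of the surface that is visible of it).
- tip_of(query, picture): "location" ([x, y, z] in m, in world coordinates, good to about 4 mm: a listed point, or the origin of a listed thing).
The state is a dict: "time": time; "qpos": joint angles; "qvel": joint speeds; "joint_efforts": joint torques, N m; "tool_pos": TCP position; "tool_rot": TCP orientation; "contact_force": force on the tool from outside, world axes, zero at the start; "torque": the same for the moment, N m; "opening": finger opening in m.
Only numpy, scipy, OpenCV 4.12 (cv2) and the standard library are available. Lean on these libraries where they do the work, as an engineer would, in place of code of your own. Each camera call takes 0.05 s, during which the arm holds its last target.

## Task

Hang the wire basket of rinsed bottle caps by its handle on the twin hook at the tip of the boom stand. Then squeeze the boom's grip so that its lock button is pressed right in, pull the boom out until the 100 mm line of its scale (the second long line) is at the mouth of the tube, so that the basket drips over the bowl, and keep it there: finish while still holding the grip, squeezed, with the basket hanging quietly. Do not tip the basket over, and leave the bowl and the other things on the table where they are.

Things in the scene. Friction and masses are not known exactly. Their poses are not given: they have to be found in the camera images.
- basket: Steel wire draining basket of rinsed bottle caps, 100 mm (its x) by 116 mm (its y), sides 58 mm high, 0.2 to 0.4 kg; origin at the centre of its underside, z up. A stiff arched wire handle (it does not fold) stands over it in the plane x = 0, from side to side along its y.
- bail (a point): Middle of the basket's handle, 140 mm above the underside, on the axis of its straight level top: 6 mm wire along the basket's y from -50 to +50 mm, the middle 40 mm in a round wooden sleeve 14 mm thick, the place to hold it. Axes as the basket's.
- stand: Bench boom stand, fixed: grey base 240 x 170 mm, steel column, level square tube 275 mm up, out of which a telescoping aluminium bar (the boom, 20 mm square) runs. Origin on the table under the clamp head; x level, the way the boom runs out; y level, across the boom, to the side with the lock button. Boom, grip, button and hook belong to it. Column top 337 mm.
- hook (a point): Point of the twin hook on the boom's tip where the axis of the basket's handle comes to rest (along y, either way round), 270 mm up. A prong of 8 mm rod runs to +x at 34 mm either side (y); its trough is flat from x -18 to +9 mm, its end rises to 21 mm above this point at x +27; a cross rod joins them at x -65. The basket comes on from +x, handle over the prongs. Moves with the boom.
- grip (a point): Where to hold the boom's grip, an upright black block on the boom, 34 mm along it, 26 mm across, from 285 to 337 mm above the table. This point is 312 mm up, midway between the faces to squeeze when the button is right in. Axes as the stand's; moves with the boom. It is 45 mm plus the scale reading beyond the tube's mouth; the hook point is 128 mm further out.
- button (a joint): Lock button, grey plate 22 wide, 30 mm tall on the +y (stand's) face of the grip, at the height of grip. Metres pressed: 0 out, 0.006 right in. Grip with button: 35 mm across, 29 right in. Sprung, 5 to 8 N; squeezing the grip along the stand's y presses it. Out, it locks the boom (a catch every 5 mm); in by over 4 mm, the boom slides with about 2 N of friction.
- boom (a joint): Scale reading = how far the boom is out, in metres, 0 to 0.150, growing along the stand's +x; starts at 0.005 to 0.036. On the bar: short ticks every 10 mm, long black lines right across at 50, 100 and 150 mm; the line at the tube's mouth is the reading. All long lines start hidden in the tube, so the 100 mm line is the second to come out.
- mouth (a point): Top edge of the black collar at the tube's mouth, where the scale is read; 297 mm above the table, in the middle across the tube. Does not move. Axes as the stand's.
- bowl: Open steel bowl on the table, 170 mm across, 80 mm tall, standing under where the hook comes when the boom is at 100 mm, catching the drips; origin at the centre of its underside.
- jug_large: Large translucent measuring jug, 110 mm across, 150 mm tall, upright; origin at the centre of its underside. A bystander.
- jug_small: Small translucent measuring jug, 86 mm across, 110 mm tall, upright; origin at the centre of its underside. A bystander.
- bottle_a: Empty clear glass bottle, 74 mm across, 300 mm tall, upright; origin at the centre of its underside. A bystander.
- bottle_b: Empty pale green glass bottle, 74 mm across, 300 mm tall, upright; origin at the centre of its underside. A bystander.
- funnel: Green plastic funnel standing mouth down, 104 mm across, 100 mm tall; origin at the centre of its underside. A bystander.
- soap: Pale bar of soap lying flat, 80 x 50 x 26 mm; origin at the centre of its underside. A bystander.
- jar: Lidded glass jar, 68 mm across, 90 mm tall, upright; origin at the centre of its underside. A bystander.

How it is judged:
By the outcome, as a careful person would: the job done as asked, in the order asked, and still so for the second after the job is handed in, while the arm keeps its last pose, push and grip.
It also fails if it takes over 61 s, if anything falls off the work surface, if the arm or the gripper's body presses on something with over 40 N, if the wrist force passes 120 N, or if a joint passes its speed limit or range.

## Working session

There is one attempt and no reset: what is moved stays moved. The work goes in short steps, Python scripts to look and compute and a tool call to move; the robot and the scene stay as the last step left them, time stands still between calls to the robot, and variables do not carry over. Pictures are saved under pics/ and viewed, and the job is handed in when it is done.

Besides the shell and the picture viewer there is one more tool, called after "Emit:" as a command line: name --argument value ..., lists and objects as JSON in quotes. apply_moves: Moves the arm, as the interface text tells. Its arguments: {"type":"object","properties":{"motion":{"type":"array"},"grip":{"type":"number"},"grip_force":{"type":"number"}},"required":["motion"]}

```bash
mkdir -p pics; ls; cat > h.py <<'E'
from cell import *
import numpy as np, cv2
from scipy.spatial.transform import Rotation as Rn
def save(p,n,box=None,scale=1):
    im=p["img"][:,:,::-1]
    if box: im=im[box[1]:box[3],box[0]:box[2]]
    if scale!=1: im=cv2.resize(im,None,fx=scale,fy=scale,interpolation=cv2.INTER_CUBIC)
    cv2.imwrite("pics/"+n+".png",im)
def proj(p,X):
    X=np.atleast_2d(X);c=X@np.array(p["R"]).T+np.array(p["t"]);u=c@np.array(p["camera_matrix"]).T
    return u[:,:2]/u[:,2:]
def ray(p,uv):
    d=np.linalg.inv(p["camera_matrix"])@np.array([uv[0],uv[1],1.]);R=np.array(p["R"])
    return -R.T@np.array(p["t"]),R.T@d
def atz(p,uv,z):
    o,d=ray(p,uv);return o+d*(z-o[2])/d[2]
E
python3 - <<'E'
from h import *
np.set_printoptions(precision=4,suppress=True)
o=observe();print(o)
for c in ("scene","top"):
    p=read_camera(c);save(p,c+"0")
    for q in ["basket","stand","bowl","jug_large","jug_small","bottle_a","funnel","soap","jar","bail","hook","grip","mouth"]:
        r=tip_of(q,p);print(c,q,[(np.round(x["location"],3).tolist(),round(x["score"],2)) for x in r][:3])
    print(-np.array(p["R"]).T@p["t"])
E
```

```text
pics
{'time': 0.0, 'qpos': array([ 0.995 ,  0.3427,  1.525 , -0.    ,  1.2754, -0.146 ]), 'qvel': array([ 0.0004, -0.0015, -0.0007, -0.0021, -0.0003,  0.0017]), 'joint_efforts': array([  0.0004, -43.1262, -24.4211,   0.0717,   0.0563,  -0.0002]), 'tool_pos': array([0.2186, 0.477 , 0.2916]), 'tool_rot': array([-3.1401, -0.0002,  2.7118]), 'contact_force': array([-0.5857, -0.7389, -0.7471]), 'torque': array([-0.0052,  0.0228,  0.0074]), 'opening': 0.09171870290781932}
scene basket [([0.47, -0.35, -0.0], 0.82)]
scene stand [([0.541, 0.457, -0.003], 0.59)]
scene bowl [([0.494, 0.026, -0.002], 0.59)]
scene jug_large [([0.753, -0.162, 0.002], 0.84)]
scene jug_small [([0.762, 0.13, 0.002], 0.9)]
scene bottle_a [([0.713, -0.374, 0.003], 0.83), ([0.71, 0.328, 0.0], 0.65)]
scene funnel [([0.384, 0.212, 0.004], 0.85)]
scene soap [([0.39, -0.122, 0.001], 0.86)]
scene jar [([0.649, -0.477, -0.0], 0.89), ([0.495, 0.109, 0.27], 0.44)]
scene bail [([0.472, -0.347, 0.139], 0.71), ([0.713, -0.375, 0.002], 0.64)]
scene hook [([0.492, 0.115, 0.269], 0.81), ([0.714, 0.331, -0.002], 0.33), ([0.541, 0.456,
[... 313 characters left out ...]
([0.716, -0.377, 0.002], 0.33)]
top jug_large [([0.758, -0.16, -0.003], 0.93), ([0.388, -0.127, 0.001], 0.71)]
top jug_small [([0.767, 0.129, 0.004], 0.73), ([0.388, -0.122, -0.0], 0.66), ([0.718, -0.374, 0.002], 0.21)]
top bottle_a [([0.708, 0.333, 0.002], 0.8), ([0.715, -0.376, 0.002], 0.72)]
top funnel [([0.383, 0.207, -0.001], 0.75)]
top soap [([0.385, -0.122, 0.002], 0.68), ([0.471, -0.354, 0.003], 0.3)]
top jar [([0.654, -0.477, 0.003], 0.55)]
top bail [([0.47, -0.351, 0.135], 0.91)]
top hook [([0.492, 0.11, 0.273], 0.88), ([0.541, 0.452, 0.001], 0.73)]
top grip [([0.516, 0.239, 0.31], 0.81), ([0.386, -0.121, 0.0], 0.43)]
top mouth [([0.522, 0.284, 0.299], 0.97)]
[0.3805 0.0244 1.5626]
```

View pics/scene0.png

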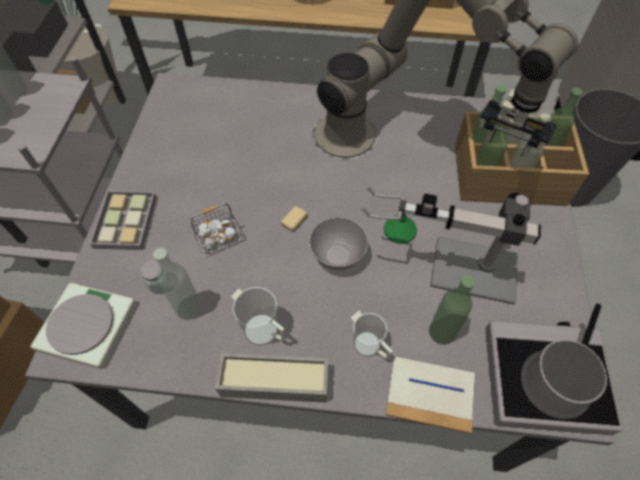

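View pics/top0.png

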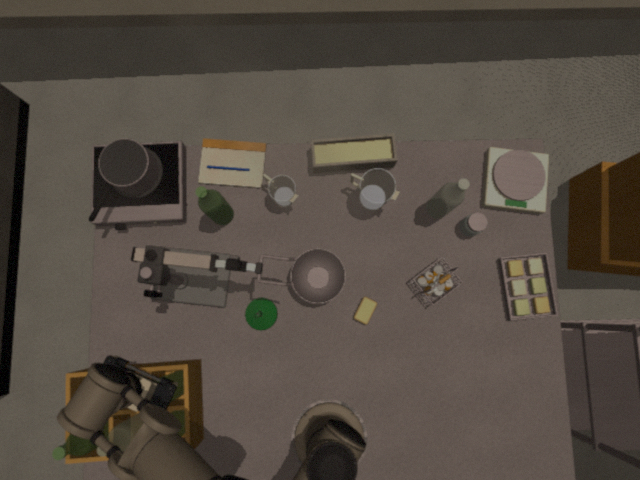

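```bash
python3 - <<'E'
from h import *
p=read_camera("top");save(p,"t1",(390,240,480,320),8);save(p,"t2",(180,230,350,310),4.5)
p=read_camera("scene");save(p,"s1",(180,190,260,260),8);save(p,"s2",(350,170,550,280),4)
for q in ["bail","hook","grip","mouth"]:
    r=tip_of(q,p);print(q,[(np.round(x["location"],4).tolist(),round(x["score"],2)) for x in r][:1])
E
```

```text
bail [([0.4724, -0.3481, 0.1411], 0.74)]
hook [([0.4926, 0.1144, 0.2691], 0.74)]
grip [([0.5133, 0.2399, 0.313], 0.66)]
mouth [([0.5187, 0.2915, 0.2976], 0.61)]
```

View pics/t1.png

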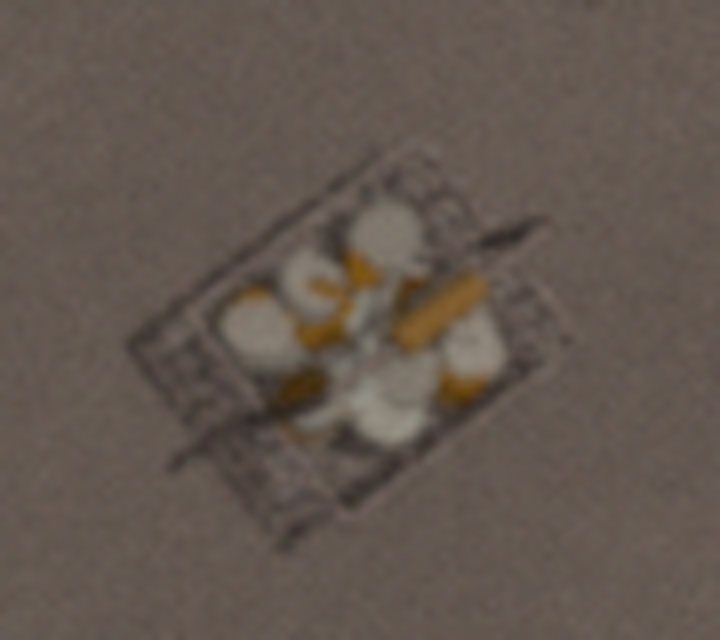

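View pics/t2.png

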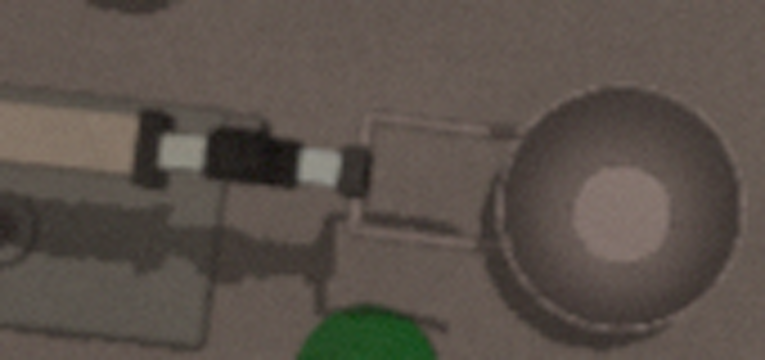

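View pics/s1.png

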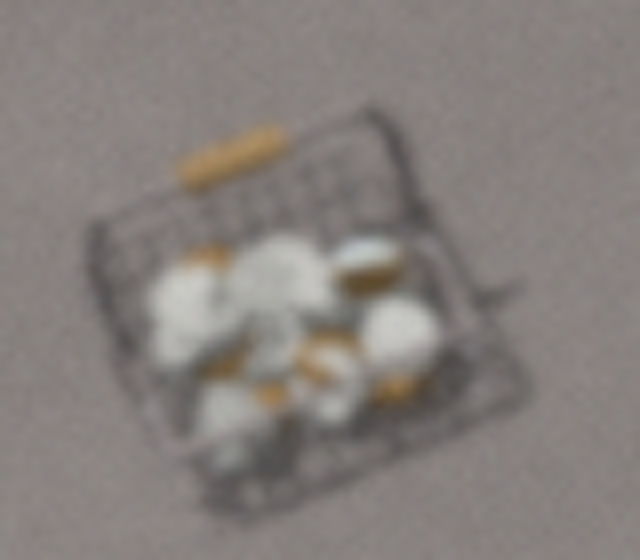

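View pics/s2.png

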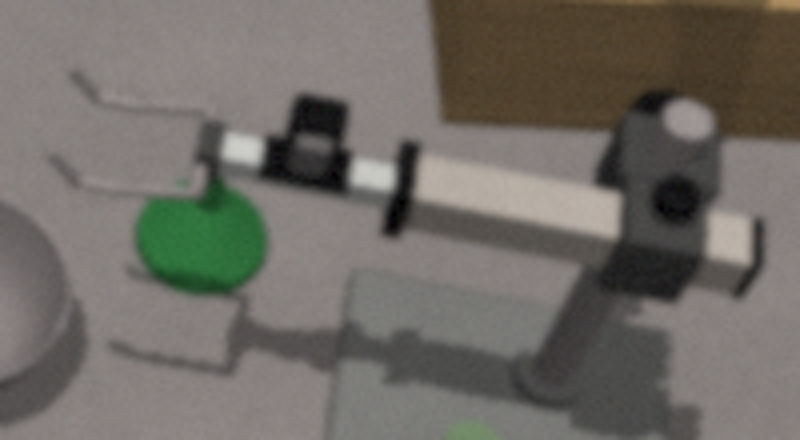

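```bash
python3 - <<'E'
from h import *
np.set_printoptions(precision=4,suppress=True)
t=read_camera("top");s=read_camera("scene")
A=lambda uv,o,k:(uv[0]/k+o[0],uv[1]/k+o[1])
for n,p,pts,o,k in [("top",t,[(400,337),(485,287)],(390,240),8),("scene",s,[(182,174),(284,143)],(180,190),8),("sceneH",s,[(93,228),(375,112)],(180,190),8)]:
    a,b=[atz(p,A(u,o,k),.14) for u in pts];d=b-a;print(n,a,b,(a+b)/2,np.hypot(*d[:2]),np.arctan2(d[1],d[0]))
# boom
def an(n,p,u,v,z,o,k):
    a,b=[atz(p,A(x,o,k),z) for x in (u,v)];d=b-a;print(n,a,b,np.hypot(*d[:2]),np.arctan2(d[1],d[0]))
an("prong+y",t,(375,118),(490,130),.266,(180,230),4.5)
an("prong-y",t,(355,230),(475,245),.266,(180,230),4.5)
an("tube edge",t,(0,102),(137,113),.29,(180,230),4.5)
an("tube edge2",t,(0,157),(137,172),.29,(180,230),4.5)
an("s prong1",s,(98,95),(205,112),.266,(350,170),4)
an("s prong2",s,(82,182),(195,190),.266,(350,170),4)
an("s tube",s,(625,193),(418,156),.297,(350,170),4)
an("s mouth-hookblk",s,(402,165),(210,135),.297,(350,170),4)
L=[]
for i in range(4):
  for c in ("top","scene"):
    p=read_camera(c)
    for q in ["bail","hook","grip","mouth"]:
        r=tip_of(q,p)
        if r: L.append((q,c,r[0]["location"]))
for q in ["bail","hook","grip","mouth"]:
    for c in("top","scene"):
        x=np.array([l[2] for l in L if l[0]==q and l[1]==c]);print(q,c,np.median(x,0),x.std(0))
E
```

```text
top [ 0.4624 -0.3367  0.14  ] [ 0.48   -0.3692  0.14  ] [ 0.4712 -0.353   0.14  ] 0.03697838781156457 -1.0737131582171549
scene [ 0.4809 -0.3643  0.14  ] [ 0.4635 -0.3317  0.14  ] [ 0.4722 -0.348   0.14  ] 0.03695904005088716 2.059936840753826
sceneH [ 0.5072 -0.3896  0.14  ] [ 0.4464 -0.3026  0.14  ] [ 0.4768 -0.3461  0.14  ] 0.10609194823212446 2.180726241501616
prong+y [0.5358 0.1677 0.266 ] [0.527  0.0991 0.266 ] 0.06919006300268983 -1.698200489902316
prong-y [0.4692 0.18   0.266 ] [0.4586 0.1089 0.266 ] 0.07181906139037451 -1.7182333542921862
tube edge [0.5474 0.3847 0.29  ] [0.5391 0.3045 0.29  ] 0.08066189733395562 -1.6742393326930631
tube edge2 [0.515  0.3841 0.29  ] [0.5044 0.3041 0.29  ] 0.08065664659468773 -1.7030916339261626
s prong1 [0.4605 0.1092 0.266 ] [0.4664 0.1784 0.266 ] 0.06942793129481244 1.4852862822526889
s prong2 [0.5305 0.1033 0.266 ] [0.5286 0.174  0.266 ] 0.07075765323949858 1.597829149693088
s tube [0.5234 0.4308 0.297 ] [0.5097 0.3064 0.297 ] 0.12522143116979373 -1.6805424044153254
s mouth-hookblk [0.5177 0.2964 0.297 ] [0.5082 0.1787 0.297 ] 0.1180790894750786 -1.6516886606571128
bail top [ 0.4718 -0.351   0.1375] [0.0019 0.0014 0.0012]
bail scene [ 0.4713 -0.3461  0.1409] [0.0013 0.001  0.001 ]
hook top [0.4901 0.1138 0.2726] [0.0011 0.0003 0.0008]
hook scene [0.4932 0.1112 0.2708] [0.0006 0.0011 0.0015]
grip top [0.5148 0.2389 0.3113] [0.0011 0.0025 0.0006]
grip scene [0.5112 0.2402 0.3124] [0.0004 0.0015 0.0009]
mouth top [0.522  0.2911 0.2966] [0.0009 0.0023 0.0017]
mouth scene [0.5195 0.292  0.2986] [0.0014 0.002  0.0004]
```

```bash
cat >> h.py <<'E'
def Rt(yaw): return Rn.from_euler("xyz",[np.pi,0,yaw])
def plan(pos,yaw,n=None,vmax=38,wmax=.11,start=None):
    """rows to reach TCP pos/yaw(tool down), straight line"""
    o=observe()
    p,R=start or (np.array(o["tool_pos"]),Rn.from_euler("xyz",o["tool_rot"]))
    T=Rt(yaw);pos=np.array(pos,float)
    rv=(R.inv()*T).as_rotvec();d=(pos-p)*1000
    n=n or int(max(1,np.ceil(np.linalg.norm(d)/vmax),np.ceil(np.linalg.norm(rv)/wmax)))
    print("n",n,"d",d.round(1),"rv",rv.round(3))
    for i in range(n):
        off=R.inv().apply(d/n);r=rv/n
        print('{"offset":%s,"rotation":%s},'%([round(float(x),1) for x in off],[round(float(x),3) for x in r]))
        R=R*Rn.from_rotvec(rv/n)
    return pos,R
E
python3 - <<'E'
from h import *
s=plan([.25,.40,.45],2.71,vmax=36)
s=plan([.38,.12,.42],2.40,start=s)
s=plan([.47,-.35,.30],2.06,start=s)
E
```

```text
n 5 d [ 31.2 -77.3 157.7] rv [0.    0.    0.002]
{"offset":[-12.1, -11.4, -31.5],"rotation":[0.0, 0.0, 0.0]},
{"offset":[-12.1, -11.4, -31.5],"rotation":[0.0, 0.0, 0.0]},
{"offset":[-12.1, -11.4, -31.5],"rotation":[0.0, 0.0, 0.0]},
{"offset":[-12.1, -11.4, -31.5],"rotation":[0.0, 0.0, 0.0]},
{"offset":[-12.1, -11.4, -31.5],"rotation":[0.0, 0.0, 0.0]},
n 9 d [ 130. -280.  -30.] rv [-0.   -0.    0.31]
{"offset":[-26.1, -22.2, 3.3],"rotation":[-0.0, -0.0, 0.034]},
{"offset":[-26.9, -21.3, 3.3],"rotation":[-0.0, -0.0, 0.034]},
{"offset":[-27.6, -20.4, 3.3],"rotation":[-0.0, -0.0, 0.034]},
{"offset":[-28.3, -19.4, 3.3],"rotation":[-0.0, -0.0, 0.034]},
{"offset":[-28.9, -18.4, 3.3],"rotation":[-0.0, -0.0, 0.034]},
{"offset":[-29.6, -17.4, 3.3],"rotation":[-0.0, -0.0, 0.034]},
{"offset":[-30.1, -16.4, 3.3],"rotation":[-0.0, -0.0, 0.034]},
{"offset":[-30.7, -15.3, 3.3],"rotation":[-0.0, -0.0, 0.034]},
{"offset":[-31.2, -14.3, 3.3],"rotation":[-0.0, -0.0, 0.034]},
n 13 d [  90. -470. -120.] rv [ 0.   -0.    0.34]
{"offset":[-29.5, -22.0, 9.2],"rotation":[0.0, -0.0, 0.026]},
{"offset":[-30.1, -21.2, 9.2],"rotation":[0.0, -0.0, 0.026]},
{"offset":[-30.6, -20.4, 9.2],"rotation":[0.0, -0.0, 0.026]},
{"offset":[-31.2, -19.6, 9.2],"rotation":[0.0, -0.0, 0.026]},
{"offset":[-31.7, -18.8, 9.2],"rotation":[0.0, -0.0, 0.026]},
{"offset":[-32.1, -17.9, 9.2],"rotation":[0.0, -0.0, 0.026]},
{"offset":[-32.6, -17.1, 9.2],"rotation":[0.0, -0.0, 0.026]},
{"offset":[-33.0, -16.2, 9.2],"rotation":[0.0, -0.0, 0.026]},
{"offset":[-33.4, -15.4, 9.2],"rotation":[0.0, -0.0, 0.026]},
{"offset":[-33.8, -14.5, 9.2],"rotation":[0.0, -0.0, 0.026]},
{"offset":[-34.2, -13.6, 9.2],"rotation":[0.0, -0.0, 0.026]},
{"offset":[-34.5, -12.7, 9.2],"rotation":[0.0, -0.0, 0.026]},
{"offset":[-34.9, -11.8, 9.2],"rotation":[0.0, -0.0, 0.026]},
```

Emit:
apply_moves --motion '[{"offset": [-12, -11, -32], "rotation": [0, 0, 0]}, {"offset": [-12, -11, -32], "rotation": [0, 0, 0]}, {"offset": [-12, -11, -32], "rotation": [0, 0, 0]}, {"offset": [-12, -11, -32], "rotation": [0, 0, 0]}, {"offset": [-12, -11, -32], "rotation": [0, 0, 0]}, {"offset": [-26, -22, 3], "rotation": [0, 0, 0.034]}, {"offset": [-27, -21, 3], "rotation": [0, 0, 0.034]}, {"offset": [-28, -20, 3], "rotation": [0, 0, 0.034]}, {"offset": [-28, -19, 3], "rotation": [0, 0, 0.034]}, {"offset": [-29, -18, 3], "rotation": [0, 0, 0.034]}]' --grip 0

```text
time: 4.63
tool_pos: [0.3252, 0.2436, 0.4452]
tool_rot: [3.139, 0.003, 2.547]
contact_force: [0.9, 0.6, 0.1]
opening: 0.0918
```

```bash
python3 - <<'E'
from h import *
o=observe();print(o["time"],o["qpos"])
s=plan([.40,.08,.42],2.35)
s=plan([.47,-.34,.30],2.06,start=s)
E
```

```text
4.6333 [ 0.45498853  0.03377033  1.49634458 -0.00179373  1.60800087 -0.52085948]
n 5 d [  74.8 -163.6  -25.2] rv [0.002 0.003 0.197]
{"offset":[-30.7, -18.7, 5.1],"rotation":[0.0, 0.001, 0.039]},
{"offset":[-31.4, -17.5, 5.1],"rotation":[0.0, 0.001, 0.039]},
{"offset":[-32.1, -16.2, 5.1],"rotation":[0.0, 0.001, 0.039]},
{"offset":[-32.7, -15.0, 5.1],"rotation":[0.0, 0.001, 0.039]},
{"offset":[-33.3, -13.7, 5.1],"rotation":[0.0, 0.001, 0.039]},
n 12 d [  70. -420. -120.] rv [ 0.   -0.    0.29]
{"offset":[-29.0, -20.4, 10.0],"rotation":[0.0, -0.0, 0.024]},
{"offset":[-29.5, -19.7, 10.0],"rotation":[0.0, -0.0, 0.024]},
{"offset":[-30.0, -19.0, 10.0],"rotation":[0.0, -0.0, 0.024]},
{"offset":[-30.4, -18.3, 10.0],"rotation":[0.0, -0.0, 0.024]},
{"offset":[-30.8, -17.6, 10.0],"rotation":[0.0, -0.0, 0.024]},
{"offset":[-31.3, -16.8, 10.0],"rotation":[0.0, -0.0, 0.024]},
{"offset":[-31.7, -16.0, 10.0],"rotation":[0.0, -0.0, 0.024]},
{"offset":[-32.0, -15.3, 10.0],"rotation":[0.0, -0.0, 0.024]},
{"offset":[-32.4, -14.5, 10.0],"rotation":[0.0, -0.0, 0.024]},
{"offset":[-32.7, -13.7, 10.0],"rotation":[0.0, -0.0, 0.024]},
{"offset":[-33.1, -12.9, 10.0],"rotation":[0.0, -0.0, 0.024]},
{"offset":[-33.4, -12.1, 10.0],"rotation":[0.0, -0.0, 0.024]},
```

Emit:
apply_moves --motion '[{"offset": [-31, -19, 5], "rotation": [0, 0, 0.039]}, {"offset": [-32, -17, 5], "rotation": [0, 0, 0.039]}, {"offset": [-32, -16, 5], "rotation": [0, 0, 0.039]}, {"offset": [-33, -15, 5], "rotation": [0, 0, 0.039]}, {"offset": [-33, -14, 5], "rotation": [0, 0, 0.039]}, {"offset": [-29, -20, 8], "rotation": [0, 0, 0.024]}, {"offset": [-29, -20, 8], "rotation": [0, 0, 0.024]}, {"offset": [-30, -19, 8], "rotation": [0, 0, 0.024]}, {"offset": [-30, -18, 8], "rotation": [0, 0, 0.024]}, {"offset": [-31, -18, 8], "rotation": [0, 0, 0.024]}, {"offset": [-31, -17, 8], "rotation": [0, 0, 0.024]}, {"offset": [-32, -16, 8], "rotation": [0, 0, 0.024]}]'

```text
time: 5.63
tool_pos: [0.4405, -0.1869, 0.3645]
tool_rot: [3.129, 0.008, 2.165]
contact_force: [0.7, 0.1, -0.2]
opening: 0.092
```

```bash
python3 - <<'E'
from h import *
s=plan([.465,-.335,.30],2.06)
E
```

```text
n 5 d [  24.5 -148.1  -64.5] rv [0.013 0.007 0.105]
{"offset":[-27.2, -12.7, 12.9],"rotation":[0.003, 0.001, 0.021]},
{"offset":[-27.5, -12.1, 12.9],"rotation":[0.003, 0.001, 0.021]},
{"offset":[-27.7, -11.5, 12.9],"rotation":[0.003, 0.001, 0.021]},
{"offset":[-28.0, -10.8, 12.9],"rotation":[0.003, 0.001, 0.021]},
{"offset":[-28.2, -10.2, 12.9],"rotation":[0.003, 0.001, 0.021]},
```

Emit:
apply_moves --motion '[{"offset": [-27, -13, 13], "rotation": [0.003, 0.001, 0.021]}, {"offset": [-28, -12, 13], "rotation": [0.003, 0.001, 0.021]}, {"offset": [-28, -11, 13], "rotation": [0.003, 0.001, 0.021]}, {"offset": [-28, -11, 13], "rotation": [0.003, 0.001, 0.021]}, {"offset": [-28, -10, 13], "rotation": [0.003, 0.001, 0.021]}, {"offset": [0, 0, 0], "rotation": [0, 0, 0]}, {"offset": [0, 0, 0], "rotation": [0, 0, 0]}]'

```text
time: 6.22
tool_pos: [0.4637, -0.3507, 0.2935]
tool_rot: [-3.138, 0.001, 2.045]
contact_force: [0.0, -0.3, -0.1]
opening: 0.092
```

```bash
cat >> h.py <<'E'
def wcam():
    o=observe();p=read_camera("wrist")
    T=np.eye(4);T[:3,:3]=Rn.from_euler("xyz",o["tool_rot"]).as_matrix();T[:3,3]=o["tool_pos"]
    W=T@np.array(p["tool_from_camera"]);W=np.linalg.inv(W)
    p2=dict(p);p2["R"]=W[:3,:3];p2["t"]=W[:3,3];return p,p2,o
E
python3 - <<'E'
from h import *
p,p2,o=wcam();save(p,"w1");print(o["tool_pos"],o["tool_rot"],p["tool_from_camera"])
r=tip_of("bail",p);print(r)
print(proj(p2,[[.4718,-.3495,.14]]))
E
```

```text
[ 0.46373717 -0.35067064  0.29346882] [-3.13846239e+00  1.01445904e-03  2.04452754e+00] [[-3.73530848e-04 -9.60229829e-01 -2.79210559e-01  7.62289689e-02]
 [ 9.99999902e-01 -4.25365205e-04  1.25058120e-04 -8.74537295e-04]
 [-2.38850994e-04 -2.79210485e-01  9.60229893e-01 -9.12182159e-02]
 [ 0.00000000e+00  0.00000000e+00  0.00000000e+00  1.00000000e+00]]
[{'location': [0.7175, -0.3725, -0.0018], 'score': 0.68}, {'location': [0.4728, -0.3483, 0.1429], 'score': 0.67}]
[[336.64375905 245.68951947]]
```

View pics/w1.png

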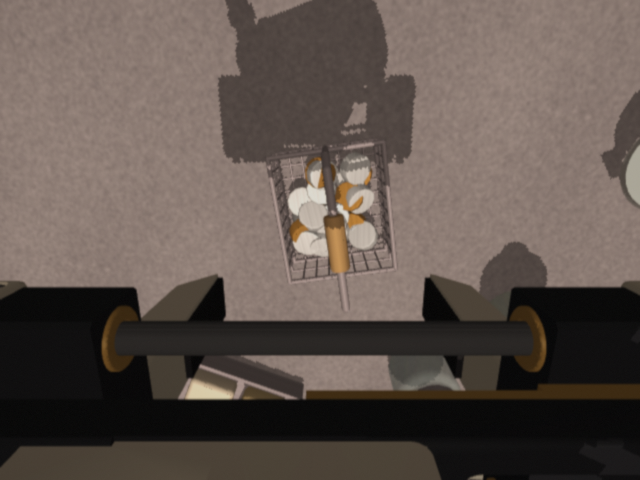

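```bash
python3 - <<'E'
from h import *
p,p2,o=wcam();save(p,"w2",(250,130,430,320),3.5)
a=atz(p2,(333.5,216),.14);b=atz(p2,(341,272),.14);d=a-b;print(a,b,(a+b)/2,np.linalg.norm(d),np.arctan2(d[1],d[0]))
E
```

```text
[ 0.46029473 -0.33098777  0.14      ] [ 0.4837546  -0.36441611  0.14      ] [ 0.47202466 -0.34770194  0.14      ] 0.04083894713560505 2.1827267386870997
```

View pics/w2.png

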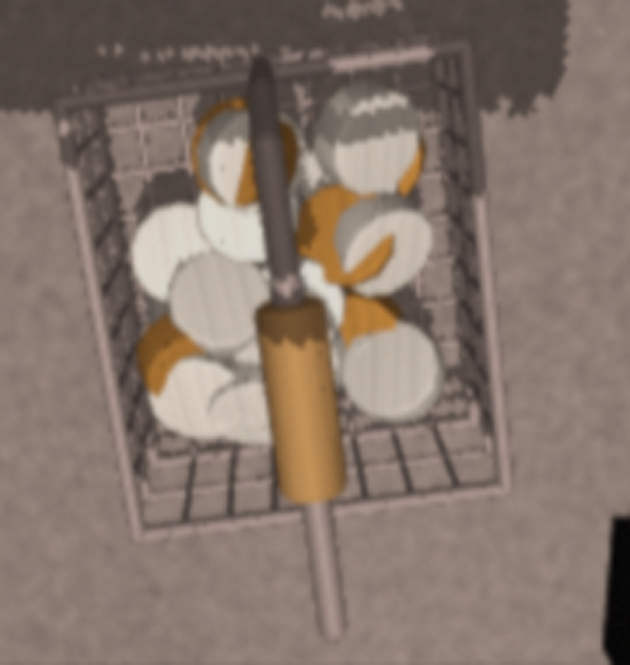

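```bash
python3 - <<'E'
from h import *
s=plan([.472,-.348,.235],2.175)
s=plan([.472,-.348,.186],2.175,start=s)
E
```

```text
n 2 d [  8.    1.1 -59.7] rv [-0.003  0.002 -0.128]
{"offset":[-1.3, 3.9, 29.9],"rotation":[-0.001, 0.001, -0.064]},
{"offset":[-1.6, 3.8, 29.9],"rotation":[-0.001, 0.001, -0.064]},
n 2 d [  0.   0. -49.] rv [-0.  0. -0.]
{"offset":[0.0, -0.0, 24.5],"rotation":[-0.0, 0.0, -0.0]},
{"offset":[0.0, -0.0, 24.5],"rotation":[-0.0, 0.0, -0.0]},
```

Emit:
apply_moves --motion '[{"offset": [-1, 4, 20], "rotation": [-0.001, 0.001, -0.064]}, {"offset": [-2, 4, 20], "rotation": [-0.001, 0.001, -0.064]}, {"offset": [0, 0, 18], "rotation": [0, 0, 0]}, {"offset": [0, 0, 0], "rotation": [0, 0, 0]}, {"offset": [0, 0, 0], "rotation": [0, 0, 0]}]'

```text
time: 6.78
tool_pos: [0.475, -0.3431, 0.2424]
tool_rot: [3.139, 0.011, 2.188]
contact_force: [-0.5, 0.6, 0.6]
opening: 0.0918
```

```bash
python3 - <<'E'
from h import *
s=plan([.472,-.348,.186],2.175)
E
```

```text
n 2 d [ -3.   -4.9 -56.4] rv [0.002 0.011 0.013]
{"offset":[-0.8, -2.7, 28.2],"rotation":[0.001, 0.006, 0.006]},
{"offset":[-1.0, -2.6, 28.2],"rotation":[0.001, 0.006, 0.006]},
```

Emit:
apply_moves --motion '[{"offset": [-1, -3, 18], "rotation": [0.001, 0.006, 0]}, {"offset": [-1, -3, 18], "rotation": [0.001, 0.006, 0]}, {"offset": [0, 0, 18], "rotation": [0, 0, 0]}, {"offset": [0, 0, 5], "rotation": [0, 0, 0]}, {"offset": [0, 0, 0], "rotation": [0, 0, 0]}]'

```text
time: 7.2
tool_pos: [0.4747, -0.3476, 0.192]
tool_rot: [3.138, 0.013, 2.191]
contact_force: [0.1, -0.9, -0.3]
opening: 0.092
```

```bash
python3 - <<'E'
from h import *
s=plan([.472,-.348,.186],2.175)
p,p2,o=wcam();save(p,"w3")
E
```

```text
n 1 d [-2.7 -0.4 -6. ] rv [0.004 0.013 0.016]
{"offset":[1.3, -2.5, 6.0],"rotation":[0.004, 0.013, 0.016]},
```

View pics/w3.png

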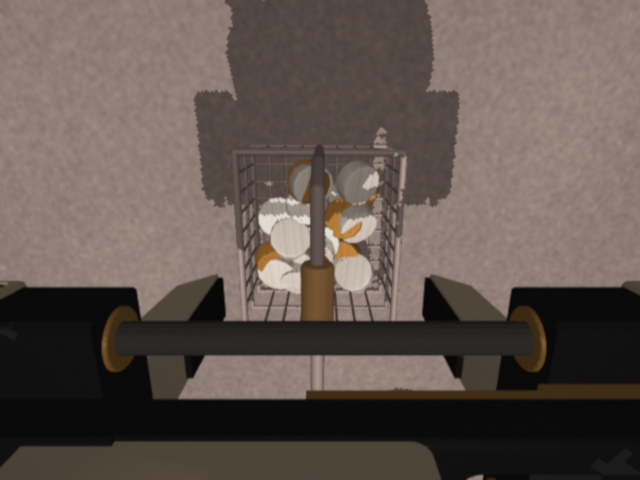

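Emit:
apply_moves --motion '[{"offset": [1, -2, 6], "rotation": [0.004, 0.013, 0.01]}, {"offset": [0, 0, 0], "rotation": [0, 0, 0]}]'

```text
time: 7.42
tool_pos: [0.4735, -0.3483, 0.1892]
tool_rot: [3.141, 0.004, 2.181]
contact_force: [-0.2, 1.7, -0.2]
opening: 0.0915
```

Emit:
apply_moves --motion '[{"offset": [0, 0, 0], "rotation": [0, 0, 0]}, {"offset": [0, 0, 0], "rotation": [0, 0, 0]}, {"offset": [0, 0, 0], "rotation": [0, 0, 0]}, {"offset": [0, 0, 0], "rotation": [0, 0, 0]}, {"offset": [0, 0, 0], "rotation": [0, 0, 0]}, {"offset": [0, 0, 0], "rotation": [0, 0, 0]}, {"offset": [0, 0, 0], "rotation": [0, 0, 0]}, {"offset": [0, 0, 0], "rotation": [0, 0, 0]}, {"offset": [0, 0, 0], "rotation": [0, 0, 0]}, {"offset": [0, 0, 0], "rotation": [0, 0, 0]}]' --grip 1 --grip_force 30

```text
time: 8.25
tool_pos: [0.4742, -0.3492, 0.1921]
tool_rot: [3.141, 0.008, 2.18]
contact_force: [0.2, 0.5, -0.1]
opening: 0.0297
```

```bash
python3 - <<'E'
from h import *
o=observe();p=o["tool_pos"]
s=plan([p[0],p[1],.35],2.188,vmax=20)
E
```

```text
n 8 d [  0.    0.  157.9] rv [ 0.001  0.008 -0.008]
{"offset":[-0.2, 0.0, -19.7],"rotation":[0.0, 0.001, -0.001]},
{"offset":[-0.1, 0.0, -19.7],"rotation":[0.0, 0.001, -0.001]},
{"offset":[-0.1, 0.0, -19.7],"rotation":[0.0, 0.001, -0.001]},
{"offset":[-0.1, 0.0, -19.7],"rotation":[0.0, 0.001, -0.001]},
{"offset":[-0.1, 0.0, -19.7],"rotation":[0.0, 0.001, -0.001]},
{"offset":[-0.1, 0.0, -19.7],"rotation":[0.0, 0.001, -0.001]},
{"offset":[-0.0, 0.0, -19.7],"rotation":[0.0, 0.001, -0.001]},
{"offset":[-0.0, 0.0, -19.7],"rotation":[0.0, 0.001, -0.001]},
```

Emit:
apply_moves --motion '[{"offset": [0, 0, 4], "rotation": [0, 0, 0]}, {"offset": [0, 0, 3], "rotation": [0, 0, 0]}, {"offset": [0, 0, 0], "rotation": [0, 0, 0]}, {"offset": [0, 0, 0], "rotation": [0, 0, 0]}, {"offset": [0, 0, 0], "rotation": [0, 0, 0]}]'

```text
time: 8.67
tool_pos: [0.474, -0.3497, 0.1845]
tool_rot: [3.141, 0.009, 2.18]
contact_force: [-0.2, -0.0, 1.0]
opening: 0.0133
```

```bash
python3 - <<'E'
from h import *
p,p2,o=wcam();save(p,"w4")
print(o)
E
```

```text
{'time': 8.6667, 'qpos': array([-0.76499846,  0.55439804,  1.49542722, -0.00168846,  1.08313105,
       -1.3738542 ]), 'qvel': array([-0.00226243, -0.00019195,  0.00081649, -0.00185979,  0.00177557,
        0.00101115]), 'joint_efforts': array([ 4.07041702e-01, -5.07699895e+01, -2.19313967e+01,  1.37665803e-01,
       -6.36688038e-02,  2.85394199e-02]), 'tool_pos': array([ 0.4740102 , -0.34966958,  0.18447836]), 'tool_rot': array([3.14137234, 0.00876202, 2.18043582]), 'contact_force': array([-0.18011632, -0.04329667,  0.99940628]), 'torque': array([-0.16947721,  0.03933268,  0.0495115 ]), 'opening': 0.013272224883298999}
```

View pics/w4.png

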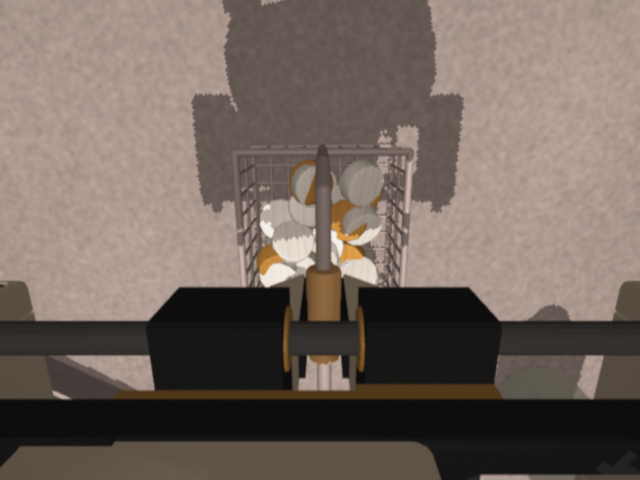

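```bash
python3 - <<'E'
from h import *
p=observe()["tool_pos"]
s=plan([p[0],p[1],.30],2.18,vmax=22)
s=plan([.475,-.05,.355],3.0126,vmax=27,start=s)
E
```

```text
n 6 d [  0.    0.  115.5] rv [0.    0.009 0.   ]
{"offset":[-0.2, 0.0, -19.3],"rotation":[0.0, 0.001, 0.0]},
{"offset":[-0.1, 0.0, -19.3],"rotation":[0.0, 0.001, 0.0]},
{"offset":[-0.1, 0.0, -19.3],"rotation":[0.0, 0.001, 0.0]},
{"offset":[-0.1, 0.0, -19.3],"rotation":[0.0, 0.001, 0.0]},
{"offset":[-0.1, 0.0, -19.3],"rotation":[0.0, 0.001, 0.0]},
{"offset":[-0.0, 0.0, -19.3],"rotation":[0.0, 0.001, 0.0]},
n 12 d [  1.  299.7  55. ] rv [ 0.     0.    -0.833]
{"offset":[20.4, 14.4, -4.6],"rotation":[0.0, 0.0, -0.069]},
{"offset":[19.4, 15.7, -4.6],"rotation":[0.0, 0.0, -0.069]},
{"offset":[18.2, 17.0, -4.6],"rotation":[0.0, 0.0, -0.069]},
{"offset":[17.0, 18.3, -4.6],"rotation":[0.0, 0.0, -0.069]},
{"offset":[15.7, 19.4, -4.6],"rotation":[0.0, 0.0, -0.069]},
{"offset":[14.3, 20.4, -4.6],"rotation":[0.0, 0.0, -0.069]},
{"offset":[12.9, 21.4, -4.6],"rotation":[0.0, 0.0, -0.069]},
{"offset":[11.4, 22.2, -4.6],"rotation":[0.0, 0.0, -0.069]},
{"offset":[9.8, 23.0, -4.6],"rotation":[0.0, 0.0, -0.069]},
{"offset":[8.2, 23.6, -4.6],"rotation":[0.0, 0.0, -0.069]},
{"offset":[6.5, 24.1, -4.6],"rotation":[0.0, 0.0, -0.069]},
{"offset":[4.8, 24.5, -4.6],"rotation":[0.0, 0.0, -0.069]},
```

Emit:
apply_moves --motion '[{"offset": [0, 0, -8], "rotation": [0, 0.001, 0]}, {"offset": [0, 0, -15], "rotation": [0, 0.001, 0]}, {"offset": [0, 0, -20], "rotation": [0, 0.001, 0]}, {"offset": [0, 0, -22], "rotation": [0, 0.001, 0]}, {"offset": [0, 0, -22], "rotation": [0, 0, 0]}, {"offset": [0, 0, -22], "rotation": [0, 0, 0]}, {"offset": [0, 0, -15], "rotation": [0, 0, 0]}, {"offset": [0, 0, -6], "rotation": [0, 0, 0]}]'

```text
time: 9.38
tool_pos: [0.4724, -0.3464, 0.3173]
tool_rot: [-3.141, -0.01, 2.181]
contact_force: [-0.6, -0.4, -2.5]
opening: 0.0133
```

Emit:
apply_moves --motion '[{"offset": [10, 7, -5], "rotation": [0, 0, -0.035]}, {"offset": [16, 12, -5], "rotation": [0, 0, -0.05]}, {"offset": [19, 15, -5], "rotation": [0, 0, -0.069]}, {"offset": [18, 17, -5], "rotation": [0, 0, -0.069]}, {"offset": [17, 18, -5], "rotation": [0, 0, -0.069]}, {"offset": [16, 19, -5], "rotation": [0, 0, -0.069]}, {"offset": [14, 20, -5], "rotation": [0, 0, -0.069]}, {"offset": [13, 21, -5], "rotation": [0, 0, -0.069]}, {"offset": [11, 22, -5], "rotation": [0, 0, -0.069]}, {"offset": [10, 23, -5], "rotation": [0, 0, -0.069]}, {"offset": [8, 18, -3], "rotation": [0, 0, -0.069]}, {"offset": [4, 10, 0], "rotation": [0, 0, -0.04]}]'

```text
time: 10.38
tool_pos: [0.4497, -0.0588, 0.3684]
tool_rot: [3.121, -0.026, 2.999]
contact_force: [0.7, -0.0, -3.0]
opening: 0.0129
```

```bash
python3 - <<'E'
from h import *
s=plan([.475,-.05,.355],3.0126,vmax=27)
p,p2,o=wcam();save(p,"w5");print(o["opening"],o["qpos"])
p=read_camera("scene");save(p,"s5")
E
```

```text
n 2 d [ 25.3   8.8 -13.4] rv [ 0.021 -0.026 -0.014]
{"offset":[-12.1, 6.0, 6.5],"rotation":[0.01, -0.013, -0.007]},
{"offset":[-12.0, 6.0, 6.6],"rotation":[0.01, -0.013, -0.007]},
0.012925574375634937 [-0.30828053  0.16832915  1.54800307  0.01600282  1.45412088 -1.73782345]
```

View pics/w5.png

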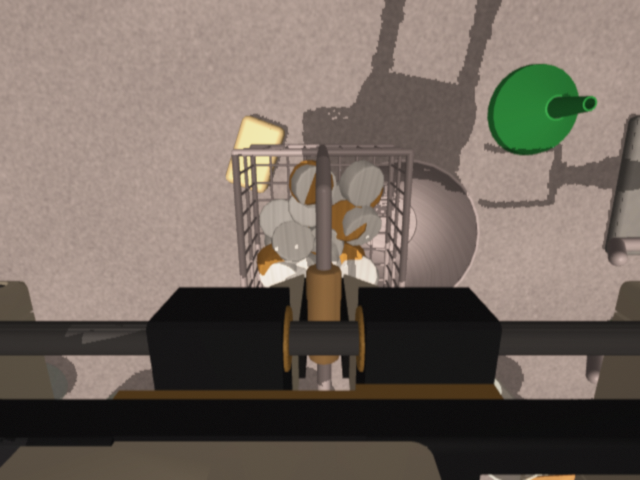

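View pics/s5.png

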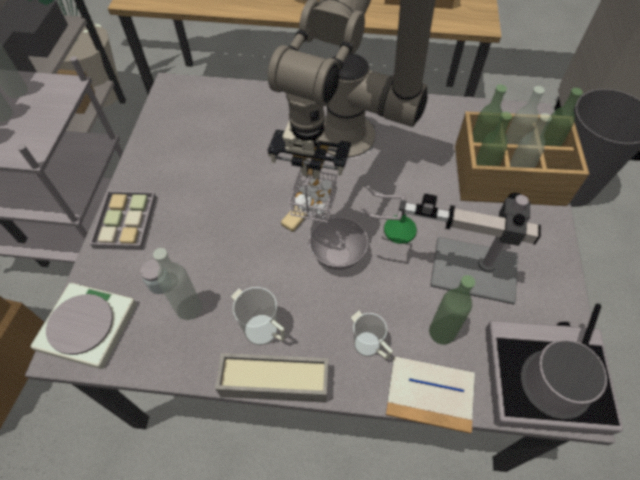

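Emit:
apply_moves --motion '[{"offset": [-12, 10, 4], "rotation": [0.01, -0.013, -0.007]}, {"offset": [-12, 15, 4], "rotation": [0.01, -0.013, -0.007]}, {"offset": [0, 12, 0], "rotation": [0, 0, 0]}, {"offset": [0, 6, 0], "rotation": [0, 0, 0]}, {"offset": [0, 0, 0], "rotation": [0, 0, 0]}, {"offset": [0, 0, 0], "rotation": [0, 0, 0]}]'

```text
time: 10.98
tool_pos: [0.4764, -0.016, 0.3564]
tool_rot: [-3.14, -0.006, 3.016]
contact_force: [0.2, 0.7, -2.5]
opening: 0.0132
```

```bash
python3 - <<'E'
from h import *
s=plan([.475,-.0165,.360],3.0126,vmax=27)
p,p2,o=wcam();save(p,"w6");print(o["opening"],o["contact_force"])
print([(x["location"],x["score"]) for x in tip_of("hook",p)])
print(proj(p2,[[.4917,.1125,.27]]))
p=read_camera("scene");save(p,"s6",(240,120,440,270),4)
E
```

```text
n 1 d [-1.4 -0.5  3.6] rv [-0.001 -0.006  0.004]
{"offset":[1.3, -0.7, -3.6],"rotation":[-0.001, -0.006, 0.004]},
0.013225837392469608 [ 0.19838681  0.70923256 -2.53888001]
[]
[[575.4954977  281.11976193]]
```

View pics/w6.png

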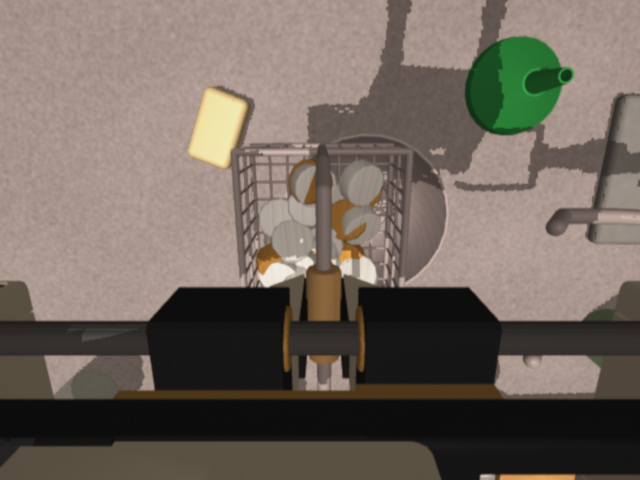

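View pics/s6.png

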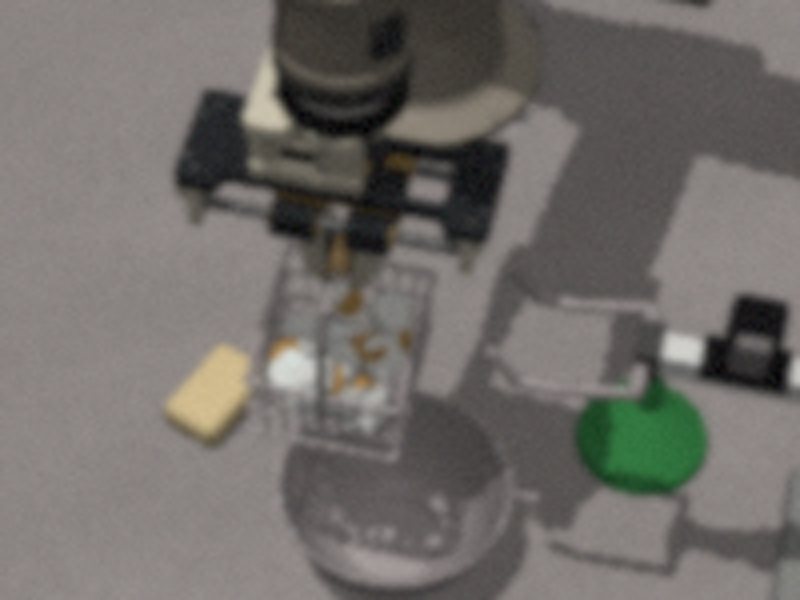

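```bash
python3 - <<'E'
from h import *
p,p2,o=wcam();save(p,"w7",(440,180,640,400),3)
a=atz(p2,(558,222),.289);b=atz(p2,(533,361),.289)
d=b-a;print(a,b,np.linalg.norm(d),np.arctan2(d[1],d[0])-np.pi/2,(a+b)/2)
u=np.array([np.cos(-1.7),np.sin(-1.7)]);m=((a+b)/2)[:2];print("hook",m-.027*u)
a=atz(p2,(580,215),.264);b=atz(p2,(638,216),.264);d=a-b;print(a,b,np.arctan2(d[1],d[0]))
E
```

```text
[0.45333304 0.09029684 0.289     ] [0.52285219 0.08121759 0.289     ] 0.07010952183198764 -1.7006619076640959 [0.48809261 0.08575721 0.289     ]
hook [0.49157142 0.11253216]
[0.45920498 0.11630524 0.264     ] [0.46342127 0.14534069 0.264     ] -1.7150003622397478
```

View pics/w7.png

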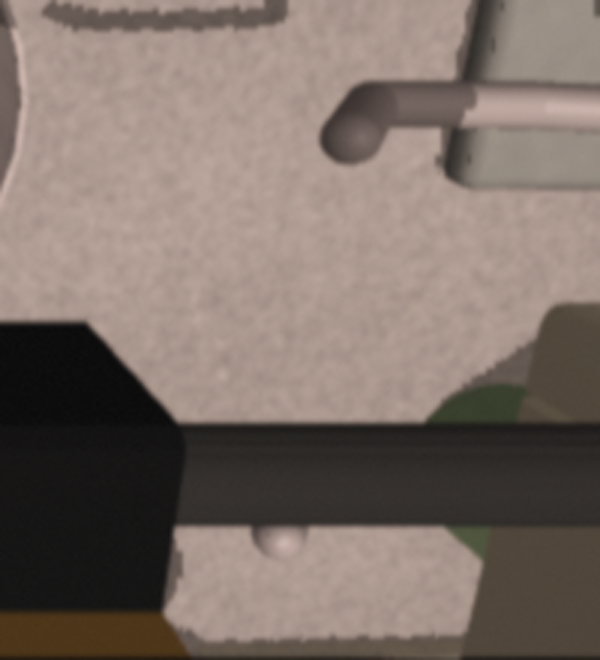

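```bash
python3 - <<'E'
from h import *
s=plan([.4935,.1135,.360],3.0126,vmax=16)
E
```

```text
n 9 d [ 16.8 130.1   3.1] rv [-0.001 -0.005  0.002]
{"offset":[-0.0, 14.6, -0.4],"rotation":[-0.0, -0.001, 0.0]},
{"offset":[-0.0, 14.6, -0.4],"rotation":[-0.0, -0.001, 0.0]},
{"offset":[-0.0, 14.6, -0.4],"rotation":[-0.0, -0.001, 0.0]},
{"offset":[-0.0, 14.6, -0.4],"rotation":[-0.0, -0.001, 0.0]},
{"offset":[-0.0, 14.6, -0.4],"rotation":[-0.0, -0.001, 0.0]},
{"offset":[-0.0, 14.6, -0.4],"rotation":[-0.0, -0.001, 0.0]},
{"offset":[-0.0, 14.6, -0.4],"rotation":[-0.0, -0.001, 0.0]},
{"offset":[0.0, 14.6, -0.4],"rotation":[-0.0, -0.001, 0.0]},
{"offset":[0.0, 14.6, -0.4],"rotation":[-0.0, -0.001, 0.0]},
```

Emit:
apply_moves --motion '[{"offset": [0, 8, -1], "rotation": [0, 0, 0]}, {"offset": [0, 14, -1], "rotation": [0, -0.001, 0]}, {"offset": [0, 16, -1], "rotation": [0, -0.001, 0]}, {"offset": [0, 16, 0], "rotation": [0, -0.001, 0]}, {"offset": [0, 16, 0], "rotation": [0, -0.001, 0]}, {"offset": [0, 16, 0], "rotation": [0, 0, 0]}, {"offset": [0, 14, 0], "rotation": [0, 0, 0]}, {"offset": [0, 8, 0], "rotation": [0, 0, 0]}, {"offset": [0, 3, 0], "rotation": [0, 0, 0]}, {"offset": [0, 0, 0], "rotation": [0, 0, 0]}]'

```text
time: 12.02
tool_pos: [0.4919, 0.0975, 0.3613]
tool_rot: [-3.141, 0.001, 3.006]
contact_force: [-0.0, -0.9, -2.9]
opening: 0.0131
```

```bash
python3 - <<'E'
from h import *
s=plan([.4935,.1135,.360],3.0126,vmax=16)
p,p2,o=wcam();save(p,"w8");print(o["contact_force"])
p=read_camera("scene");save(p,"s8",(300,120,500,270),4)
E
```

```text
n 2 d [ 1.6 16.  -1.3] rv [-0.001  0.001 -0.006]
{"offset":[0.3, 8.0, 0.7],"rotation":[-0.0, 0.001, -0.003]},
{"offset":[0.3, 8.0, 0.7],"rotation":[-0.0, 0.001, -0.003]},
[-0.02020159 -0.85616057 -2.85736604]
```

View pics/w8.png

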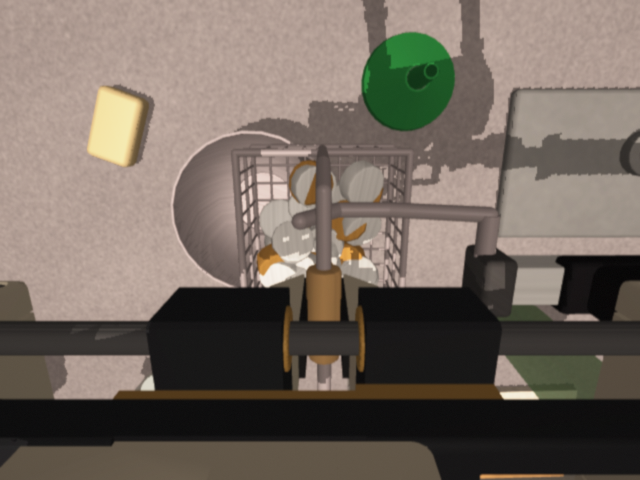

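View pics/s8.png

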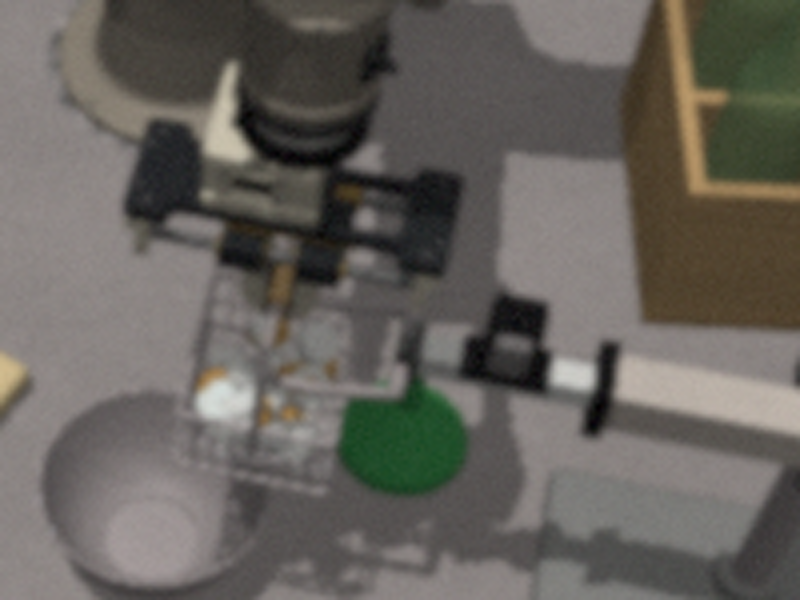

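Emit:
apply_moves --motion '[{"offset": [0, 7, 0], "rotation": [0, 0, 0]}, {"offset": [0, 7, 1], "rotation": [0, 0, 0]}, {"offset": [0, 3, 0], "rotation": [0, 0, 0]}, {"offset": [0, 0, 6], "rotation": [0, 0, 0]}, {"offset": [0, 0, 9], "rotation": [0, 0, 0]}, {"offset": [0, 0, 9], "rotation": [0, 0, 0]}, {"offset": [0, 0, 5], "rotation": [0, 0, 0]}, {"offset": [0, 0, 0], "rotation": [0, 0, 0]}]'

```text
time: 12.78
tool_pos: [0.4942, 0.1128, 0.3275]
tool_rot: [-3.139, 0.0, 3.002]
contact_force: [-0.6, 0.1, -2.2]
opening: 0.0131
```

```bash
python3 - <<'E'
from h import *
s=plan([.4935,.1135,.315],3.0126,vmax=6)
p,p2,o=wcam();save(p,"w9");print(o["contact_force"])
E
```

```text
n 3 d [ -0.7   0.7 -12.5] rv [-0.002  0.    -0.011]
{"offset":[0.3, 0.2, 4.2],"rotation":[-0.001, 0.0, -0.004]},
{"offset":[0.3, 0.2, 4.2],"rotation":[-0.001, 0.0, -0.004]},
{"offset":[0.3, 0.2, 4.2],"rotation":[-0.001, 0.0, -0.004]},
[-0.57468915  0.0709267  -2.21882045]
```

View pics/w9.png

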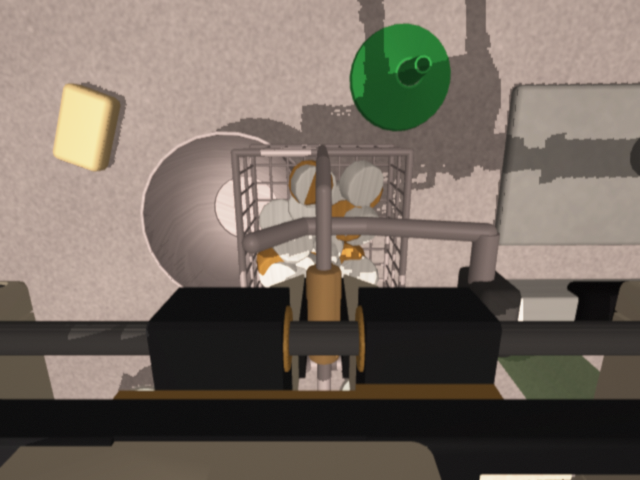

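Emit:
apply_moves --motion '[{"offset": [0, 4, 3], "rotation": [-0.001, 0, -0.004]}, {"offset": [0, 3, 3], "rotation": [-0.001, 0, -0.004]}, {"offset": [0, 0, 3], "rotation": [0, 0, 0]}, {"offset": [0, 0, 2], "rotation": [0, 0, 0]}, {"offset": [0, 0, 2], "rotation": [0, 0, 0]}, {"offset": [0, 0, 0], "rotation": [0, 0, 0]}]'

```text
time: 13.33
tool_pos: [0.4958, 0.1204, 0.3142]
tool_rot: [3.141, 0.002, 3.011]
contact_force: [0.6, 0.9, -1.5]
opening: 0.0131
```

```bash
python3 - <<'E'
from h import *
p,p2,o=wcam();save(p,"w10");print(o["tool_pos"],o["contact_force"],o["torque"])
E
```

```text
[0.49582671 0.12043196 0.31415989] [ 0.59674027  0.87025674 -1.50465411] [ 0.01956723 -0.00087059  0.00241953]
```

View pics/w10.png

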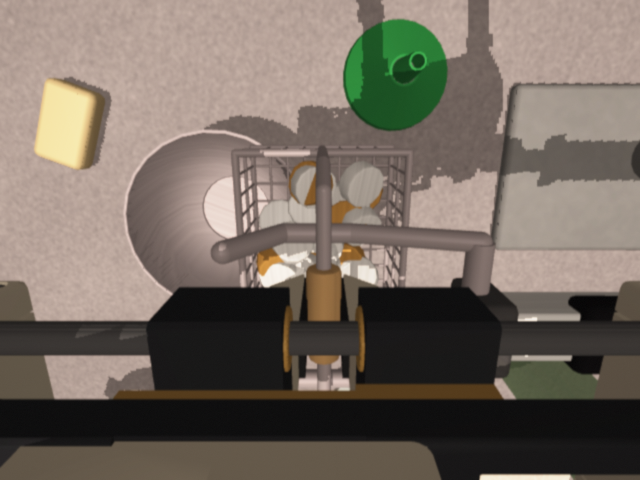

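Emit:
apply_moves --motion '[{"offset": [0, 0, 2], "rotation": [0, 0, 0]}, {"offset": [0, 0, 1], "rotation": [0, 0, 0]}, {"offset": [0, 0, 0], "rotation": [0, 0, 0]}]'

```text
time: 13.63
tool_pos: [0.496, 0.1204, 0.3141]
tool_rot: [3.14, 0.006, 3.011]
contact_force: [-0.3, 0.7, -2.9]
opening: 0.0127
```

Emit:
apply_moves --motion '[{"offset": [0, 0, 4], "rotation": [0, 0, 0]}, {"offset": [0, 0, 2], "rotation": [0, 0, 0]}, {"offset": [0, 0, 2], "rotation": [0, 0, 0]}]'

```text
time: 13.88
tool_pos: [0.496, 0.1204, 0.3133]
tool_rot: [3.139, 0.014, 3.011]
contact_force: [-5.8, -0.6, 10.8]
opening: 0.0127
```

Emit:
apply_moves --motion '[{"offset": [0, 0, -1], "rotation": [0, 0.01, 0]}, {"offset": [0, 0, 0], "rotation": [0, 0, 0]}]'

```text
time: 14.05
tool_pos: [0.496, 0.1204, 0.3154]
tool_rot: [3.138, 0.006, 3.011]
contact_force: [0.3, -0.2, -3.6]
opening: 0.0131
```

```bash
python3 - <<'E'
from h import *
p,p2,o=wcam();save(p,"w11");print(o["tool_pos"],o["tool_rot"],o["contact_force"],o["torque"])
p=read_camera("scene");save(p,"s11",(300,120,500,270),4)
p=read_camera("top");save(p,"t11",(180,190,360,325),4)
E
```

```text
[0.49602928 0.12039299 0.31537805] [3.13834963 0.00619146 3.01097796] [ 0.26549753 -0.19963867 -3.55683452] [ 0.0213419  -0.01792614 -0.04707655]
```

View pics/w11.png

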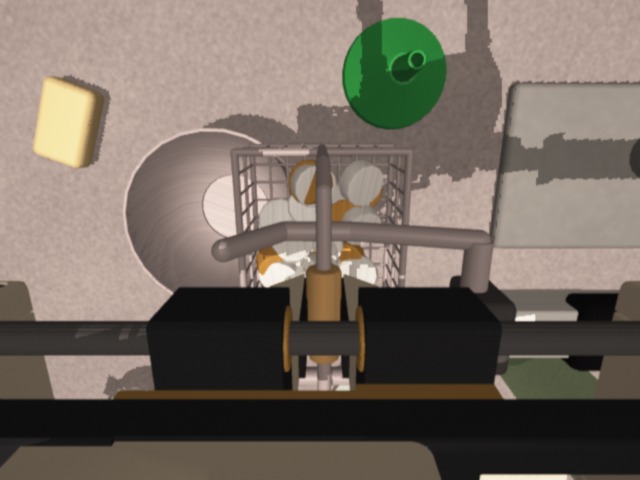

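View pics/s11.png

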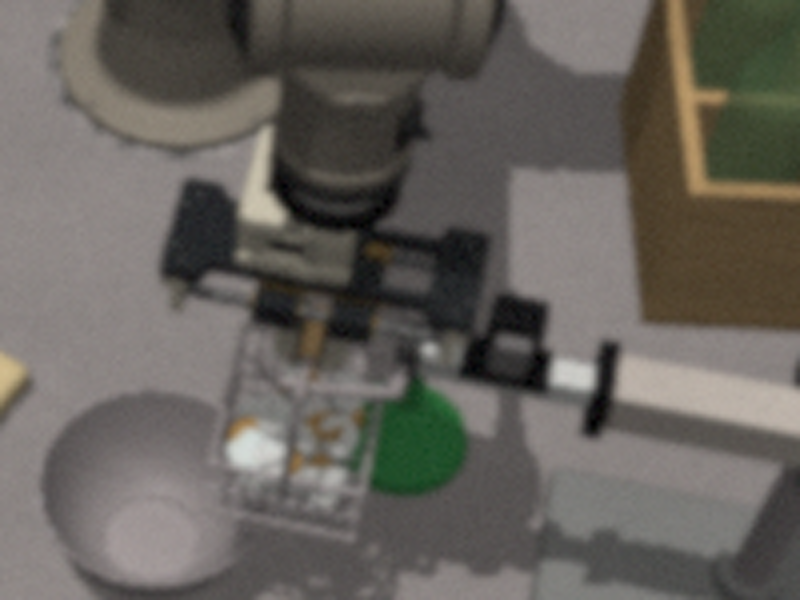

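Emit:
apply_moves --motion '[{"offset": [0, 0, 2], "rotation": [0, 0, 0]}, {"offset": [0, 0, 1], "rotation": [0, 0, 0]}]'

```text
time: 14.37
tool_pos: [0.496, 0.1204, 0.3133]
tool_rot: [3.138, 0.007, 3.011]
contact_force: [-6.2, -0.2, 12.1]
opening: 0.0131
```

Emit:
apply_moves --motion '[{"offset": [0, 0, 0], "rotation": [0, 0, 0]}, {"offset": [0, 0, 0], "rotation": [0, 0, 0]}, {"offset": [0, 0, 0], "rotation": [0, 0, 0]}, {"offset": [0, 0, 0], "rotation": [0, 0, 0]}]' --grip 0.6

```text
time: 14.7
tool_pos: [0.4966, 0.1204, 0.3137]
tool_rot: [3.138, 0.009, 3.011]
contact_force: [0.2, -0.8, 0.3]
opening: 0.0343
```

```bash
python3 - <<'E'
from h import *
p,p2,o=wcam();save(p,"w12");print(o["tool_pos"],o["tool_rot"],o["contact_force"],o["opening"])
E
```

```text
[0.49655004 0.12042762 0.31372815] [3.1379866  0.0089576  3.01096465] [ 0.22532373 -0.76746406  0.25284282] 0.03433725156330344
```

View pics/w12.png

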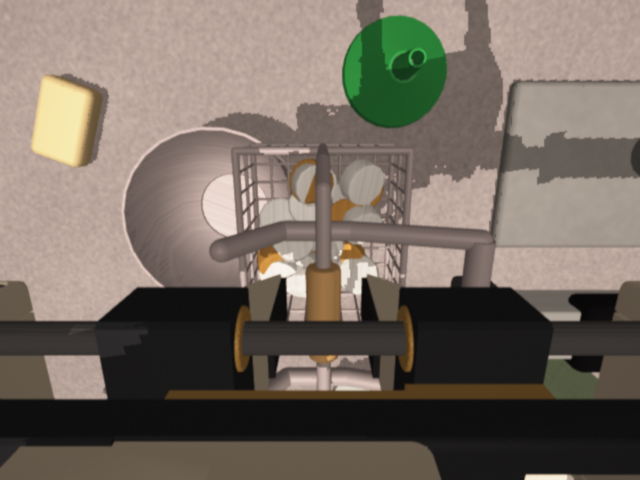

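Emit:
apply_moves --motion '[{"offset": [0, 0, -6], "rotation": [0, 0, 0]}, {"offset": [0, 0, -15], "rotation": [0, 0, 0]}, {"offset": [0, 0, -25], "rotation": [0, 0, 0]}, {"offset": [0, 0, -30], "rotation": [0, 0, 0]}, {"offset": [0, 0, -30], "rotation": [0, 0, 0]}, {"offset": [0, 0, -15], "rotation": [0, 0, 0]}]'

```text
time: 15.25
tool_pos: [0.4943, 0.1199, 0.4357]
tool_rot: [3.141, -0.003, 3.011]
contact_force: [0.3, -0.8, -0.7]
opening: 0.037
```

```bash
python3 - <<'E'
from h import *
o=observe()
s=plan([.511,.23,.46],2.2,vmax=30)
p,p2,o=wcam();save(p,"w13")
p=read_camera("scene");save(p,"s13",(300,120,500,270),4)
E
```

```text
n 8 d [ 16.7 110.1  24.3] rv [-0.    -0.003  0.811]
{"offset":[-0.3, 13.9, -3.0],"rotation":[-0.0, -0.0, 0.101]},
{"offset":[1.1, 13.9, -3.0],"rotation":[-0.0, -0.0, 0.101]},
{"offset":[2.5, 13.7, -3.0],"rotation":[-0.0, -0.0, 0.101]},
{"offset":[3.9, 13.4, -3.0],"rotation":[-0.0, -0.0, 0.101]},
{"offset":[5.2, 12.9, -3.0],"rotation":[-0.0, -0.0, 0.101]},
{"offset":[6.5, 12.3, -3.0],"rotation":[-0.0, -0.0, 0.101]},
{"offset":[7.7, 11.6, -3.0],"rotation":[-0.0, -0.0, 0.101]},
{"offset":[8.9, 10.7, -3.0],"rotation":[-0.0, -0.0, 0.101]},
```

View pics/w13.png

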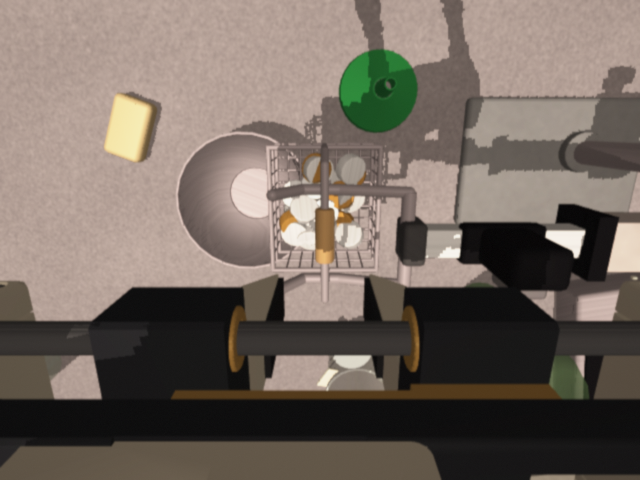

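View pics/s13.png

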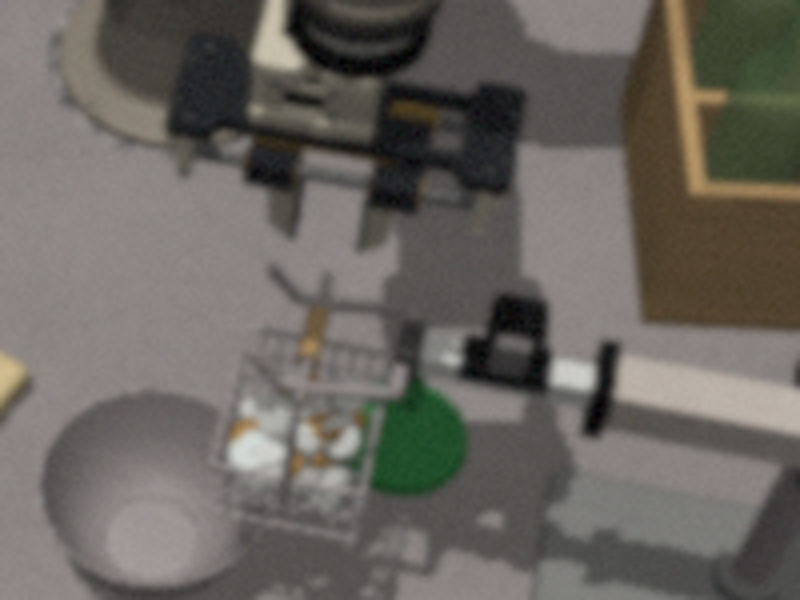

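Emit:
apply_moves --motion '[{"offset": [0, 10, -6], "rotation": [0, 0, 0.1]}, {"offset": [1, 14, -6], "rotation": [0, 0, 0.11]}, {"offset": [3, 14, -5], "rotation": [0, 0, 0.11]}, {"offset": [4, 13, -3], "rotation": [0, 0, 0.11]}, {"offset": [5, 13, -3], "rotation": [0, 0, 0.11]}, {"offset": [7, 12, 0], "rotation": [0, 0, 0.11]}, {"offset": [8, 11, 0], "rotation": [0, 0, 0.11]}, {"offset": [9, 10, 0], "rotation": [0, 0, 0.11]}, {"offset": [0, 0, 0], "rotation": [0, 0, 0.11]}, {"offset": [0, 0, 0], "rotation": [0, 0, 0.11]}, {"offset": [0, 0, 0], "rotation": [0, 0, 0.11]}, {"offset": [0, 0, 0], "rotation": [0, 0, 0.11]}]' --grip 0

```text
time: 16.35
tool_pos: [0.5122, 0.2303, 0.4465]
tool_rot: [-3.121, 0.002, 1.639]
contact_force: [-0.6, -0.2, -0.1]
opening: 0.092
```

```bash
python3 - <<'E'
from h import *
s=plan([.511,.22,.46],1.441,vmax=30)
E
```

```text
n 2 d [ -1.2 -10.3  13.5] rv [-0.021  0.004  0.198]
{"offset":[-5.1, -1.1, -6.7],"rotation":[-0.01, 0.002, 0.099]},
{"offset":[-5.2, -0.5, -6.7],"rotation":[-0.01, 0.002, 0.099]},
```

Emit:
apply_moves --motion '[{"offset": [-5, -1, -4], "rotation": [-0.01, 0.002, 0.095]}, {"offset": [-5, -1, -4], "rotation": [-0.01, 0.002, 0.095]}, {"offset": [0, 0, 0], "rotation": [0, 0, 0]}, {"offset": [0, 0, 0], "rotation": [0, 0, 0]}]'

```text
time: 16.68
tool_pos: [0.5102, 0.2204, 0.4492]
tool_rot: [-3.133, 0.004, 1.438]
contact_force: [0.3, -0.5, -0.4]
opening: 0.0918
```

```bash
python3 - <<'E'
from h import *
p,p2,o=wcam();save(p,"w14");print(o["tool_pos"],o["tool_rot"],o["qpos"])
for q in("grip","mouth"): print([(x["location"],x["score"]) for x in tip_of(q,p)])
g=np.array([.5081,.2394,.337]);print(proj(p2,[g,[.5207,.2915,.297]]))
E
```

```text
[0.51020735 0.22037619 0.44919792] [-3.13271383  0.00358902  1.43804622] [2.69744592e-01 3.43482950e-01 1.09957711e+00 1.77519547e-04
 1.70810773e+00 4.02534088e-01]
[([0.5121, 0.2403, 0.3117], 0.88)]
[([0.5182, 0.2942, 0.2993], 0.85)]
[[319.2859403  230.84678231]
 [329.10550039 131.74787718]]
```

View pics/w14.png

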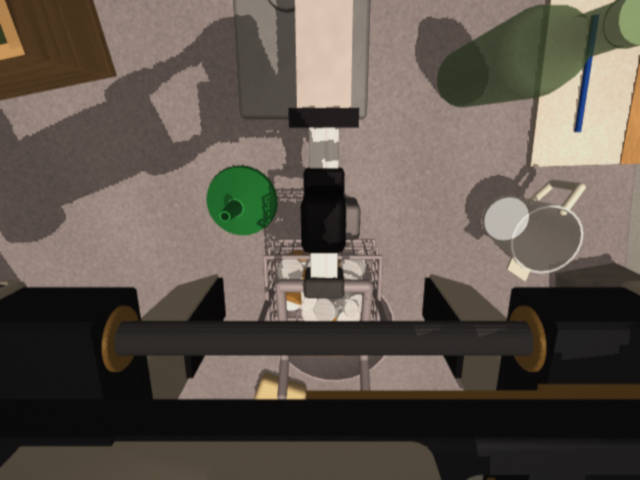

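```bash
python3 - <<'E'
from h import *
p,p2,o=wcam();save(p,"w15",(270,90,380,310),2.7);save(p,"w15b",(280,95,370,180),7)
E
```

```text
(no output)
```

View pics/w15.png

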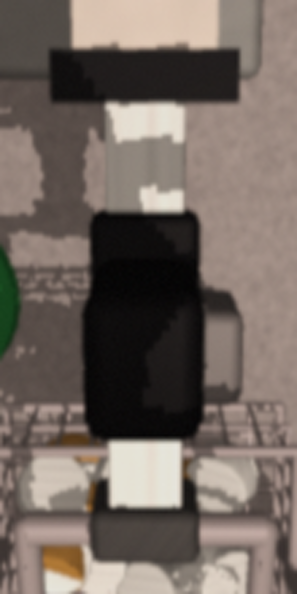

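View pics/w15b.png

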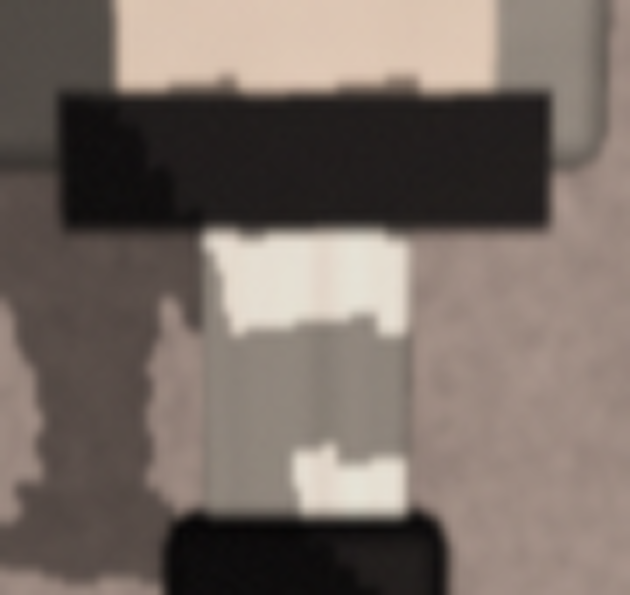

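```bash
python3 - <<'E'
from h import *
p,p2,o=wcam()
C=[(301.5,188),(345.2,188),(345.2,251.9),(301.5,251.9)]
W=np.array([atz(p2,c,.337) for c in C]);print(W, np.linalg.norm(W[1]-W[0]),np.linalg.norm(W[3]-W[0]));c=W.mean(0);print("blk",c)
m=atz(p2,(323.7,127.4),.297);print("mouth",m)
h=np.array([.4916,.1125]);
for a,b in((m,c),(m[:2],h),(c[:2],h)):
    d=(b-a)[:2];print(np.arctan2(d[1],d[0]),np.linalg.norm(d))
a=np.array([atz(p2,x,.285) for x in((270+146/2.7,90+150/2.7),(270+146/2.7,90+490/2.7))]);d=(a[1]-a[0])[:2];print("boom axis",np.arctan2(d[1],d[0]))
u=np.array([np.cos(-1.705),np.sin(-1.705)])
n=np.array([-u[1],u[0]])
print("u",u,"v",n,"along m->c",(c-m)[:2]@u,"lateral",(c-m)[:2]@n)
E
```

```text
[[0.50194907 0.26492294 0.337     ]
 [0.52568546 0.26176    0.337     ]
 [0.52135936 0.22504213 0.337     ]
 [0.49640904 0.22833328 0.337     ]] 0.023946202688505596 0.037006696234792275
blk [0.51135073 0.24501459 0.337     ]
mouth [0.51796283 0.29476615 0.297     ]
-1.7029244123906002 0.05018901555329962
-1.7144393732847172 0.1841628267430109
-1.718752856927947 0.1339783849506875
boom axis -1.7040168448739579
u [-0.13380119 -0.99100819] v [ 0.99100819 -0.13380119] along m->c 0.05018890744459478 lateral 0.00010417162401403252
```

```bash
python3 - <<'E'
from h import *
s=plan([.5128,.243,.400],1.4366,vmax=20)
s=plan([.5128,.243,.359],1.4366,vmax=20,start=s)
E
```

```text
n 3 d [  2.4  22.4 -49.9] rv [-0.008  0.003  0.001]
{"offset":[7.6, -0.1, 16.6],"rotation":[-0.003, 0.001, 0.0]},
{"offset":[7.6, -0.1, 16.6],"rotation":[-0.003, 0.001, 0.0]},
{"offset":[7.5, -0.1, 16.6],"rotation":[-0.003, 0.001, 0.0]},
n 3 d [  0.   0. -41.] rv [0. 0. 0.]
{"offset":[0.0, -0.0, 13.7],"rotation":[0.0, 0.0, 0.0]},
{"offset":[0.0, -0.0, 13.7],"rotation":[0.0, 0.0, 0.0]},
{"offset":[0.0, -0.0, 13.7],"rotation":[0.0, 0.0, 0.0]},
```

Emit:
apply_moves --motion '[{"offset": [8, 0, 15], "rotation": [-0.003, 0.001, 0]}, {"offset": [8, 0, 16], "rotation": [-0.003, 0.001, 0]}, {"offset": [6, 0, 14], "rotation": [-0.002, 0.001, 0]}, {"offset": [0, 0, 5], "rotation": [0, 0, 0]}, {"offset": [0, 0, 0], "rotation": [0, 0, 0]}]'

```text
time: 17.35
tool_pos: [0.5136, 0.2434, 0.3986]
tool_rot: [3.139, -0.001, 1.442]
contact_force: [-0.2, -0.5, -0.3]
opening: 0.0918
```

```bash
python3 - <<'E'
from h import *
s=plan([.5128,.243,.359],1.4366,vmax=16)
p,p2,o=wcam();save(p,"w16")
E
```

```text
n 3 d [ -0.8  -0.4 -39.6] rv [ 0.003 -0.001  0.005]
{"offset":[-0.2, -0.3, 13.2],"rotation":[0.001, -0.0, 0.002]},
{"offset":[-0.2, -0.3, 13.2],"rotation":[0.001, -0.0, 0.002]},
{"offset":[-0.2, -0.3, 13.2],"rotation":[0.001, -0.0, 0.002]},
```

View pics/w16.png

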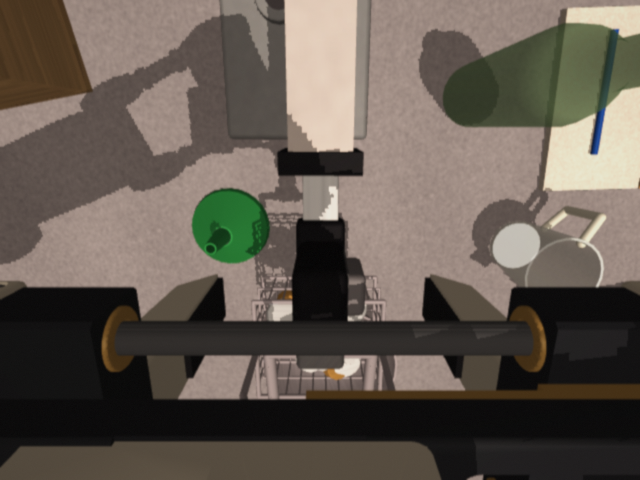

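Emit:
apply_moves --motion '[{"offset": [0, 0, 13], "rotation": [0.001, 0, 0.002]}, {"offset": [0, 0, 14], "rotation": [0.001, 0, 0.002]}, {"offset": [0, 0, 10], "rotation": [0.001, 0, 0.001]}, {"offset": [0, 0, 3], "rotation": [0, 0, 0]}, {"offset": [0, 0, 0], "rotation": [0, 0, 0]}]'

```text
time: 17.82
tool_pos: [0.5152, 0.2426, 0.3622]
tool_rot: [3.135, -0.004, 1.437]
contact_force: [-0.1, -0.9, 0.4]
opening: 0.0915
```

```bash
python3 - <<'E'
from h import *
s=plan([.5128,.243,.359],1.4366,vmax=16)
p,p2,o=wcam();save(p,"w17")
E
```

```text
n 1 d [-2.4  0.4 -3.2] rv [ 0.007 -0.004  0.   ]
{"offset":[0.1, -2.4, 3.2],"rotation":[0.007, -0.004, 0.0]},
```

View pics/w17.png

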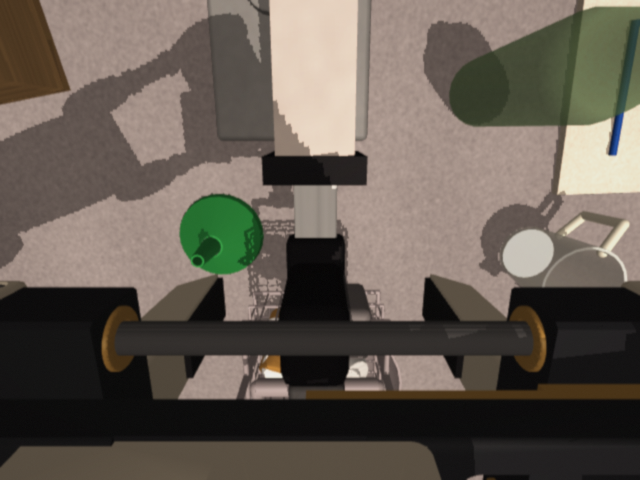

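Emit:
apply_moves --motion '[{"offset": [0, -3, 4], "rotation": [0.006, -0.003, 0]}, {"offset": [0, 0, 0], "rotation": [0, 0, 0]}]'

```text
time: 18.03
tool_pos: [0.5125, 0.2429, 0.3597]
tool_rot: [3.139, -0.002, 1.437]
contact_force: [-0.0, -0.4, -0.4]
opening: 0.0916
```

Emit:
apply_moves --motion '[{"offset": [0, 0, 0], "rotation": [0, 0, 0]}, {"offset": [0, 0, 0], "rotation": [0, 0, 0]}, {"offset": [0, 0, 0], "rotation": [0, 0, 0]}, {"offset": [0, 0, 0], "rotation": [0, 0, 0]}, {"offset": [0, 0, 0], "rotation": [0, 0, 0]}, {"offset": [0, 0, 0], "rotation": [0, 0, 0]}, {"offset": [0, 0, 0], "rotation": [0, 0, 0]}, {"offset": [0, 0, 0], "rotation": [0, 0, 0]}]' --grip 1 --grip_force 25

```text
time: 18.7
tool_pos: [0.5128, 0.2432, 0.3617]
tool_rot: [3.136, -0.003, 1.437]
contact_force: [-0.9, -0.8, -0.5]
opening: 0.0431
```

Emit:
apply_moves --motion '[{"offset": [0, 0, 3], "rotation": [0, 0, 0]}, {"offset": [0, 0, 0], "rotation": [0, 0, 0]}, {"offset": [0, 0, 0], "rotation": [0, 0, 0]}, {"offset": [0, 0, 0], "rotation": [0, 0, 0]}, {"offset": [0, 0, 0], "rotation": [0, 0, 0]}, {"offset": [0, 0, 0], "rotation": [0, 0, 0]}]'

```text
time: 19.2
tool_pos: [0.513, 0.2432, 0.3593]
tool_rot: [3.135, -0.004, 1.437]
contact_force: [0.1, -0.6, 1.0]
opening: 0.0288
```

```bash
python3 - <<'E'
from h import *
p,p2,o=wcam();save(p,"w18");print(o["tool_pos"],o["tool_rot"],o["contact_force"],o["torque"],o["opening"])
E
```

```text
[0.51297561 0.24320282 0.35933494] [ 3.13473169 -0.00396392  1.43709386] [ 0.07300135 -0.59642528  1.01776624] [-0.10496717  0.35085985  0.05998308] 0.028800135244885356
```

View pics/w18.png

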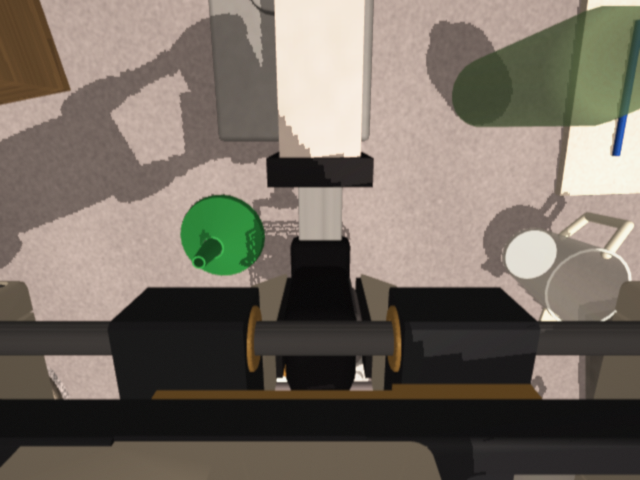

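Emit:
apply_moves --motion '[{"offset": [-1, 0, 0], "rotation": [0, 0, 0]}, {"offset": [-2, 0, 0], "rotation": [0, 0, 0]}, {"offset": [-3, 0, 0], "rotation": [0, 0, 0]}, {"offset": [-4, 0, 0], "rotation": [0, 0, 0]}, {"offset": [-4, 0, 0], "rotation": [0, 0, 0]}, {"offset": [-4, 0, 0], "rotation": [0, 0, 0]}, {"offset": [-4, 0, 0], "rotation": [0, 0, 0]}, {"offset": [-3, 0, 0], "rotation": [0, 0, 0]}, {"offset": [-2, 0, 0], "rotation": [0, 0, 0]}, {"offset": [-1, 0, 0], "rotation": [0, 0, 0]}]'

```text
time: 20.08
tool_pos: [0.509, 0.2135, 0.3593]
tool_rot: [3.134, -0.007, 1.438]
contact_force: [0.5, 2.7, 1.2]
opening: 0.0288
```

```bash
python3 - <<'E'
from h import *
p,p2,o=wcam();save(p,"w19");print(o["tool_pos"],o["tool_rot"],o["contact_force"],o["torque"],o["opening"])
p=read_camera("scene");save(p,"s19",(300,140,500,290),4)
E
```

```text
[0.50895597 0.21351563 0.35934378] [ 3.13405861 -0.0067907   1.43760044] [0.50757651 2.742093   1.17676487] [0.18238529 0.31832785 0.05851045] 0.028812261395727533
```

View pics/w19.png

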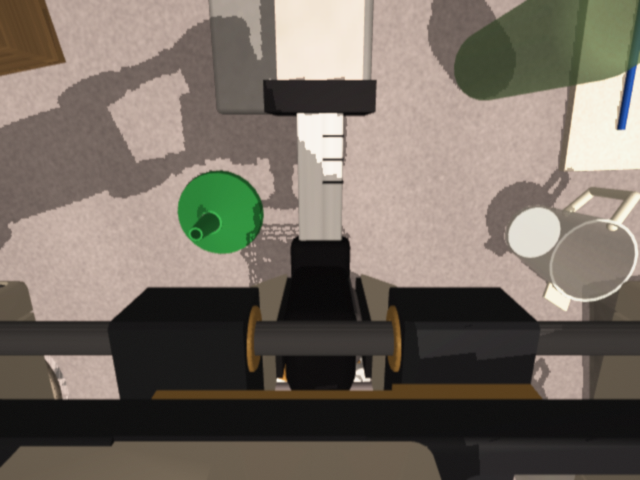

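View pics/s19.png

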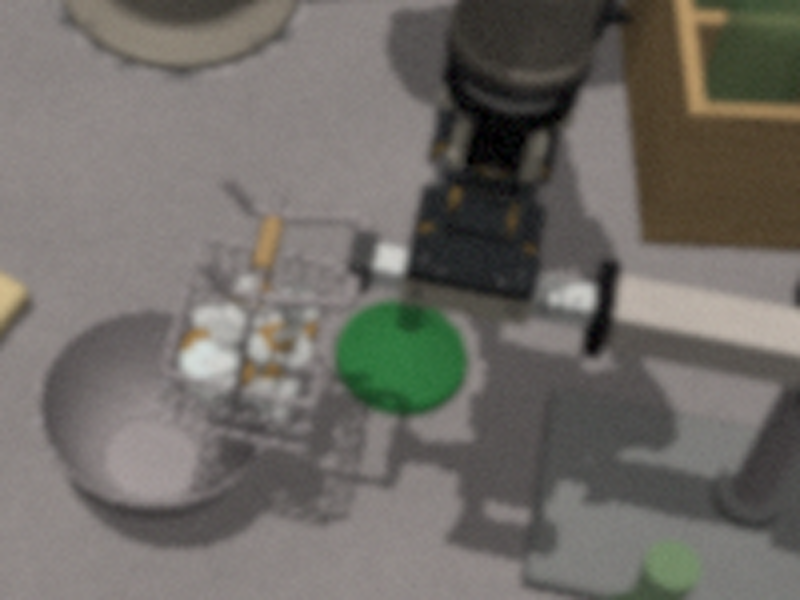

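Emit:
apply_moves --motion '[{"offset": [-1, 0, 0], "rotation": [0, 0, 0]}, {"offset": [-2, 0, 0], "rotation": [0, 0, 0]}, {"offset": [-3, 0, 0], "rotation": [0, 0, 0]}, {"offset": [-5, 0, 0], "rotation": [0, 0, 0]}, {"offset": [-6, 0, 0], "rotation": [0, 0, 0]}, {"offset": [-6, 0, 0], "rotation": [0, 0, 0]}, {"offset": [-6, 0, 0], "rotation": [0, 0, 0]}, {"offset": [-6, 0, 0], "rotation": [0, 0, 0]}, {"offset": [-5, 0, 0], "rotation": [0, 0, 0]}, {"offset": [-3, 0, 0], "rotation": [0, 0, 0]}, {"offset": [-2, 0, 0], "rotation": [0, 0, 0]}, {"offset": [-1, 0, 0], "rotation": [0, 0, 0]}]'

```text
time: 21.18
tool_pos: [0.5022, 0.1632, 0.3593]
tool_rot: [3.134, -0.007, 1.438]
contact_force: [1.5, 1.5, 2.6]
opening: 0.0293
```

```bash
python3 - <<'E'
from h import *
p,p2,o=wcam();save(p,"w20");print(o["tool_pos"],o["tool_rot"],o["contact_force"],o["torque"],o["opening"])
p=read_camera("scene");save(p,"s20",(250,140,450,290),4)
E
```

```text
[0.50218886 0.16319917 0.35929831] [ 3.13352482 -0.00714828  1.43750103] [1.47136675 1.48006438 2.5603912 ] [0.17045629 0.31055189 0.02320416] 0.029280542311231002
```

View pics/w20.png

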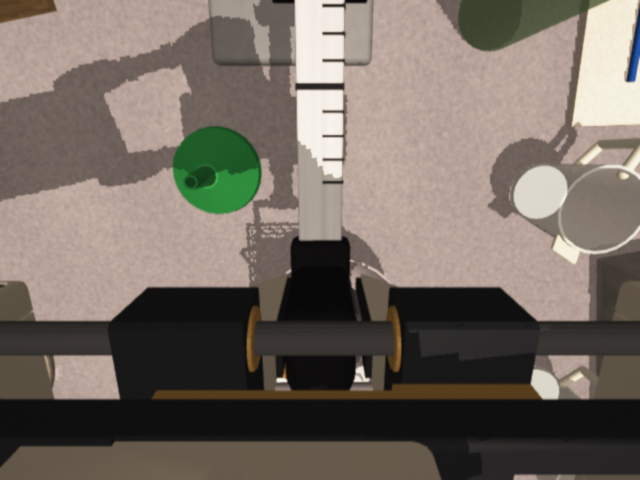

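View pics/s20.png

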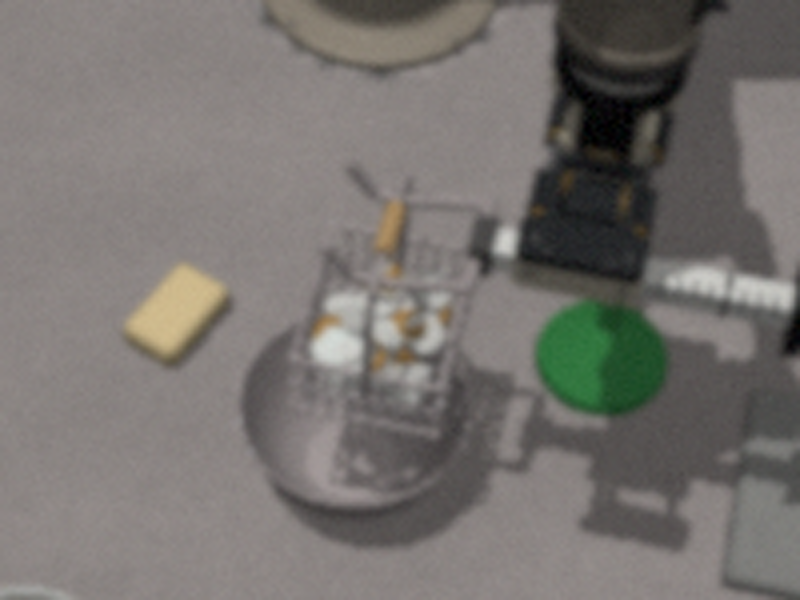

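```bash
cat > m.py <<'E'
import sys
from h import *
E
python3 - <<'E'
import cv2
im=cv2.imread("pics/w19.png");cv2.imwrite("pics/w19z.png",cv2.resize(im[70:200,255:385],None,fx=5,fy=4.5,interpolation=cv2.INTER_CUBIC))
g=im[:,333:341].mean((1,2));print([(i,int(g[i])) for i in range(76,190)])
im=cv2.imread("pics/w20.png");g=im[:,333:341].mean((1,2));print([(i,int(g[i])) for i in range(0,190)])
g=im[:,355:365].mean((1,2));print([(i,int(g[i])) for i in range(0,12)])
E
```

```text
[(76, 231), (77, 215), (78, 173), (79, 124), (80, 67), (81, 42), (82, 40), (83, 40), (84, 40), (85, 40), (86, 40), (87, 40), (88, 40), (89, 40), (90, 41), (91, 41), (92, 41), (93, 41), (94, 41), (95, 41), (96, 41), (97, 41), (98, 41), (99, 41), (100, 41), (101, 41), (102, 41), (103, 41), (104, 41), (105, 41), (106, 41), (107, 41), (108, 41), (109, 41), (110, 40), (111, 39), (112, 74), (113, 151), (114, 200), (115, 217), (116, 233), (117, 241), (118, 243), (119, 243), (120, 243), (121, 243), (122, 243), (123, 243), (124, 243), (125, 243), (126, 243), (127, 243), (128, 243), (129, 243), (130, 243), (131, 243), (132, 243), (133, 239), (134, 209), (135, 115), (136, 107), (137, 193), (138, 237), (139, 243), (140, 243), (141, 243), (142, 243), (143, 243), (144, 243), (145, 243), (146, 243), (147, 243), (148, 243), (149, 243), (150, 243), (151, 243), (152, 243), (153, 243), (154, 243), (155, 243), (156, 240), (157, 222), (158, 150), (159, 84), (160, 128), (161, 207), (162, 239), (163, 243), (164, 243), (165, 243), (166, 243), (167, 243), (168, 243), (169, 243), (170, 243), (171, 243), (172,
[... 1781 characters left out ...]
41, 239), (142, 239), (143, 239), (144, 239), (145, 239), (146, 239), (147, 239), (148, 239), (149, 239), (150, 239), (151, 239), (152, 239), (153, 239), (154, 239), (155, 239), (156, 236), (157, 215), (158, 143), (159, 81), (160, 122), (161, 199), (162, 234), (163, 239), (164, 239), (165, 239), (166, 239), (167, 239), (168, 239), (169, 239), (170, 239), (171, 239), (172, 239), (173, 238), (174, 238), (175, 237), (176, 229), (177, 205), (178, 171), (179, 154), (180, 123), (181, 64), (182, 40), (183, 83), (184, 131), (185, 155), (186, 159), (187, 159), (188, 159), (189, 159)]
[(0, 8), (1, 13), (2, 48), (3, 106), (4, 149), (5, 159), (6, 160), (7, 160), (8, 160), (9, 160), (10, 160), (11, 161)]
```

View pics/w19z.png

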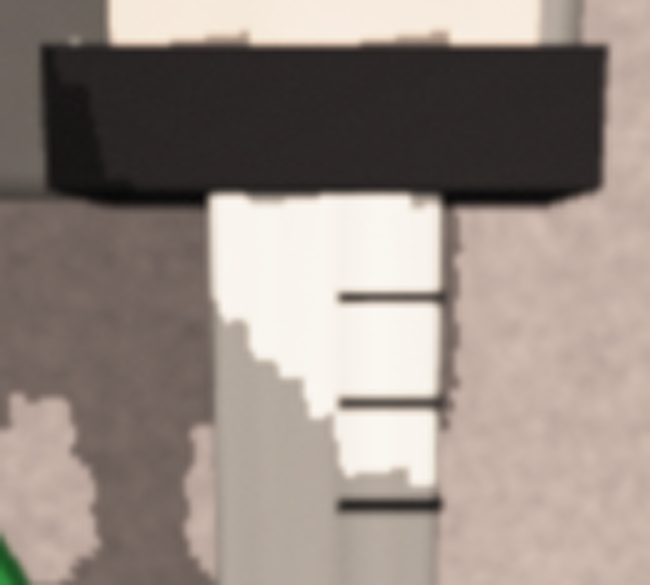

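```bash
python3 - <<'E'
from h import *
pp=read_camera("wrist");
def cam(pos,rot):
    T=np.eye(4);T[:3,:3]=Rn.from_euler("xyz",rot).as_matrix();T[:3,3]=pos
    W=np.linalg.inv(T@np.array(pp["tool_from_camera"]));return {"R":W[:3,:3],"t":W[:3,3],"camera_matrix":pp["camera_matrix"]}
a=cam([0.50895597,0.21351563,0.35934378],[3.13405861,-0.0067907,1.43760044])
b=cam([0.50218886,0.16319917,0.35929831],[3.13352482,-0.00714828,1.43750103])
u=np.array([np.cos(-1.7045),np.sin(-1.7045)])
for n,c,rows in(("w19",a,[182,159.1,135.6]),("w20",b,[182,159.1,135.6,111.2,86.3,60.2,33.2,5])):
    s=[atz(c,(337,r),.285)[:2]@u*1000 for r in rows];print(n,np.round(s,1),np.diff(s).round(2))
    if n=="w20": print([ (atz(c,(337,r),.285)[2]) for r in rows[:1]])
for r,z in((112,.297),(113,.297),(112.8,.285),(114,.285)):
    print("mouth",r,z,round(float(atz(a,(337,r),z)[:2]@u*1000),1))
for r in(2,3): print("mouthw20",round(float(atz(b,(360,r),.285)[:2]@u*1000),1),round(float(atz(b,(360,r),.297)[:2]@u*1000),1))
print("cam",-a["R"].T@a["t"])
E
```

```text
w19 [-331.8 -341.8 -351.8] [-10.    -9.92]
w20 [-281.1 -291.1 -301.  -311.  -320.8 -330.8 -340.7 -350.7] [ -9.99  -9.92  -9.96  -9.82  -9.95  -9.93 -10.  ]
[np.float64(0.285)]
mouth 112 0.297 -360.9
mouth 113 0.297 -360.5
mouth 112.8 0.285 -361.1
mouth 114 0.285 -360.6
mouthw20 -351.8 -348.3
mouthw20 -351.4 -347.9
cam [0.51685212 0.28802121 0.45106974]
```

Emit:
apply_moves --motion '[{"offset": [-1, 0, 0], "rotation": [0, 0, 0]}, {"offset": [-2, 0, 0], "rotation": [0, 0, 0]}, {"offset": [-3, 0, 0], "rotation": [0, 0, 0]}, {"offset": [-2, 0, 0], "rotation": [0, 0, 0]}, {"offset": [-1, 0, 0], "rotation": [0, 0, 0]}, {"offset": [0, 0, 0], "rotation": [0, 0, 0]}]'

```text
time: 21.83
tool_pos: [0.5011, 0.155, 0.3593]
tool_rot: [3.133, -0.008, 1.439]
contact_force: [0.8, 2.1, 2.1]
opening: 0.029
```

```bash
cat > m.py <<'E'
from h import *
import sys
n=sys.argv[1]
p,c,o=wcam();save(p,"w"+n);u=np.array([np.cos(-1.7045),np.sin(-1.7045)])
g=p["img"][:200,333:341].mean((1,2))
d=(200-g).clip(0);d=np.where(g<150,d,0)
print(o["tool_pos"],o["contact_force"],o["opening"],"tcp s",o["tool_pos"][:2]@u*1000)
lab=cv2.connectedComponents((g<150).astype(np.uint8)[:,None])[1][:,0]
rows=[]
for k in range(1,lab.max()+1):
    i=np.where(lab==k)[0];w=250-g[i];rows.append((i*w).sum()/w.sum())
print("rows",np.round(rows,1));print("s",[round(float(atz(c,(337,r),.285)[:2]@u*1000),1) for r in rows],"mouth -360.8")
s=read_camera("scene");save(s,"s"+n,(250,140,450,290),4);save(s,"sm"+n,(420,180,480,240),8)
E
python3 m.py 21
```

```text
[0.50106807 0.15498105 0.35932339] [0.81225086 2.08901852 2.12635527] 0.02900389885754104 tcp s -220.39304819309552
rows [  5.1  33.   60.   86.1 111.5 135.5 159.5 182. ]
s [-342.5, -332.6, -322.6, -312.7, -302.7, -292.9, -282.7, -272.9] mouth -360.8
```

View pics/sm21.png

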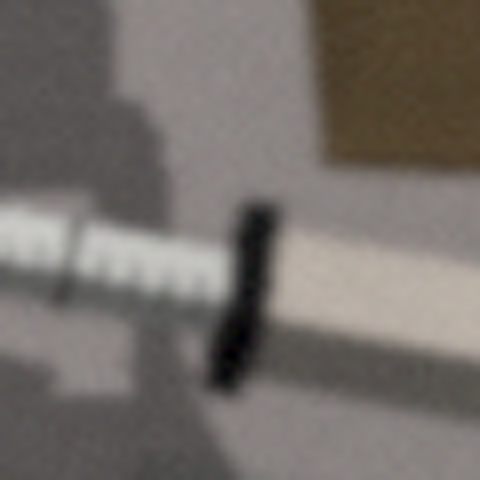

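View pics/s21.png

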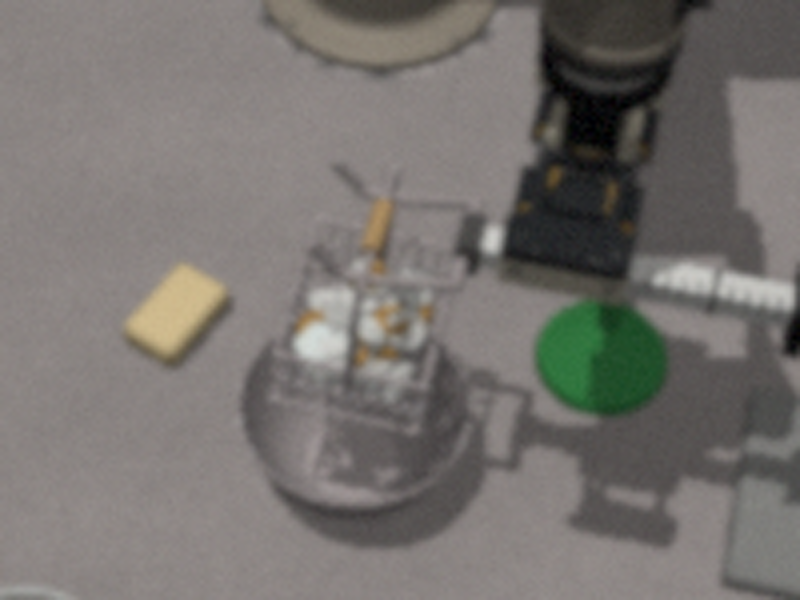

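Emit:
apply_moves --motion '[{"offset": [-1, 0, 0], "rotation": [0, 0, 0]}, {"offset": [-1, 0, 0], "rotation": [0, 0, 0]}, {"offset": [0, 0, 0], "rotation": [0, 0, 0]}, {"offset": [0, 0, 0], "rotation": [0, 0, 0]}, {"offset": [0, 0, 0], "rotation": [0, 0, 0]}, {"offset": [0, 0, 0], "rotation": [0, 0, 0]}]'

```text
time: 22.43
tool_pos: [0.5008, 0.153, 0.3593]
tool_rot: [3.133, -0.008, 1.439]
contact_force: [0.8, 1.9, 1.7]
opening: 0.0289
```

```bash
python3 m.py 22
```

```text
[0.50079587 0.15302361 0.35931276] [0.82715307 1.86398845 1.7225411 ] 0.02887965141860246 tcp s -218.41680165649205
rows [  5.1  33.   60.   86.1 111.5 135.5 159.5 182. ]
s [-340.5, -330.6, -320.7, -310.7, -300.7, -290.9, -280.8, -270.9] mouth -360.8
```

View pics/sm22.png

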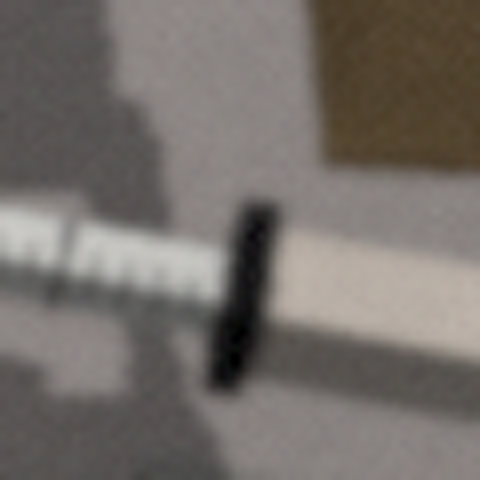

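Emit:
apply_moves --motion '[{"offset": [0, 0, 0], "rotation": [0, 0, 0]}, {"offset": [0, 0, 0], "rotation": [0, 0, 0]}, {"offset": [0, 0, 0], "rotation": [0, 0, 0]}, {"offset": [0, 0, 0], "rotation": [0, 0, 0]}, {"offset": [0, 0, 0], "rotation": [0, 0, 0]}, {"offset": [0, 0, 0], "rotation": [0, 0, 0]}, {"offset": [0, 0, 0], "rotation": [0, 0, 0]}, {"offset": [0, 0, 0], "rotation": [0, 0, 0]}, {"offset": [0, 0, 0], "rotation": [0, 0, 0]}, {"offset": [0, 0, 0], "rotation": [0, 0, 0]}, {"offset": [0, 0, 0], "rotation": [0, 0, 0]}, {"offset": [0, 0, 0], "rotation": [0, 0, 0]}]'

```text
time: 23.53
tool_pos: [0.5008, 0.153, 0.3593]
tool_rot: [3.133, -0.008, 1.439]
contact_force: [0.6, 1.6, 2.1]
opening: 0.0288
```

```bash
python3 m.py 23; python3 - <<'E'
from h import *
a=read_camera("scene");u=np.array([np.cos(-1.7045),np.sin(-1.7045)])
for q in("bail","hook","grip","basket","bowl"): print(q,[(np.round(x["location"],3).tolist(),round(x["score"],2)) for x in tip_of(q,a)][:1])
for i in range(9):
    b=read_camera("scene")
    d=np.abs(b["img"].astype(int)-a["img"]).max(2);print(d[150:260,300:400].max(),d[150:260,300:400].mean().round(2),end=" | ")
l=atz(a,(420+66/8,180+240/8),.285);m=atz(a,(420+229/8,180+270/8),.285);print("50 line->collar",(l-m)[:2]@u)
t=read_camera("top");save(t,"t23",(180,200,380,350),4)
E
```

```text
[0.50081923 0.15301949 0.35933992] [0.58892088 1.64124983 2.07659563] 0.02884822207064137 tcp s -218.41582276312272
rows [  5.1  33.   60.   86.1 111.5 135.5 159.5 182. ]
s [-340.5, -330.6, -320.7, -310.7, -300.7, -290.9, -280.8, -270.9] mouth -360.8
bail [([0.48, 0.032, 0.268], 0.86)]
hook [([0.483, 0.023, 0.271], 0.67)]
grip []
basket [([0.481, 0.029, 0.128], 0.56)]
bowl [([0.496, 0.025, -0.005], 0.9)]
20 3.08 | 21 3.15 | 22 3.14 | 21 3.16 | 20 3.14 | 24 3.16 | 22 3.13 | 21 3.12 | 22 3.18 | 50 line->collar 0.05046303205796093
```

View pics/t23.png

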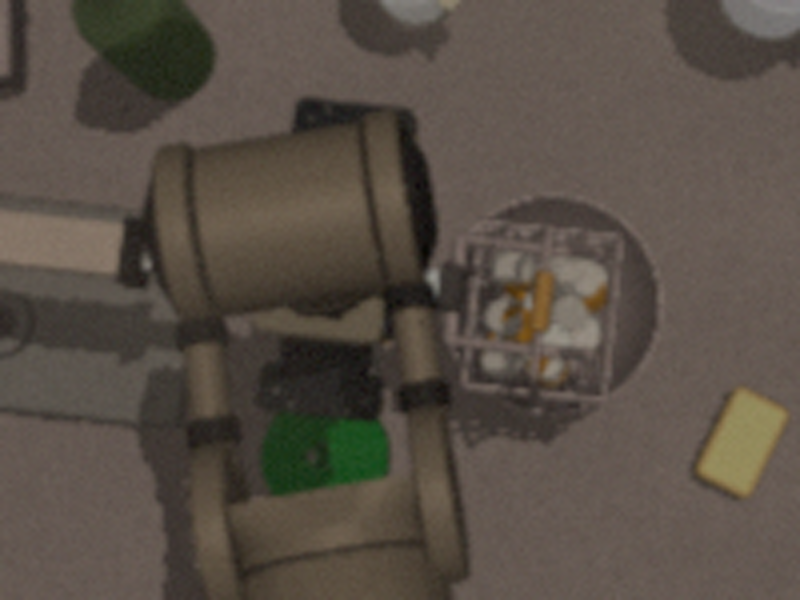

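View pics/s23.png

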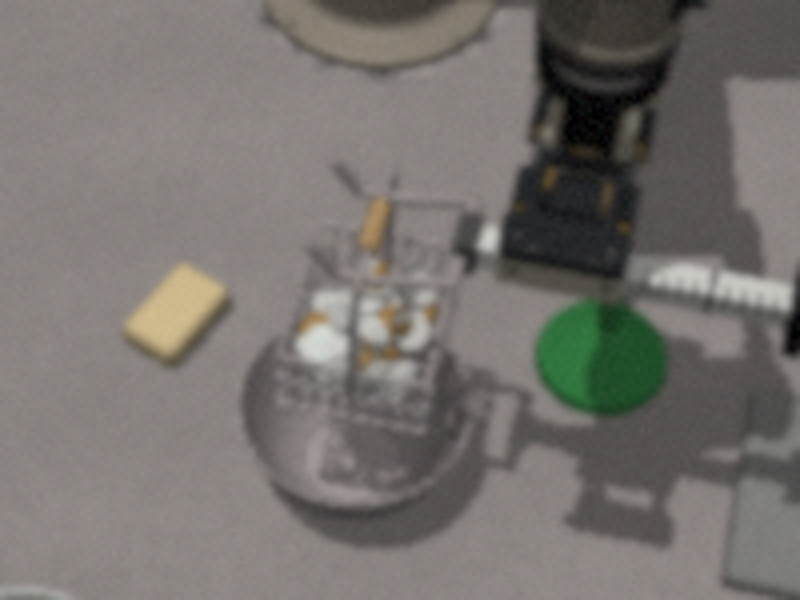

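```bash
python3 -c "
from cell import *
print(hand_in()); o=observe(); print(o['time'],o['opening'],o['tool_pos'])"
```

```text
the job is handed in; nothing more can be done
None
the job is handed in; nothing more can be done
```

The basket is hanging by its handle on both prongs of the twin hook. The arm still holds the grip squeezed, with the boom pulled out to about 100 mm. I handed the job in about 25 s into the 61 s allowed; hand-in gave no verdict, as you said it would.

- **Scale:** the wrist camera put the reading at about 100.4 mm, give or take 0.5 mm. The scene camera showed the 50 mm line 50.5 mm out from the collar, which agrees. I could not see the 100 mm line itself: in the last pictures it lies right at the collar's edge.
- **Button:** the finger opening was 28.8 mm at 25 N, against 29 mm for the button right in. The boom slid freely, and the force stayed at 2–3 N at the stops.
- **Basket:** it was hanging still over the bowl, and ten scene pictures in a row differed only by noise. It sits a little behind the hook point, but on the flat of the trough by my estimate.
- **Other things:** nothing else was touched as far as I saw. The networks found the bowl within 2–3 mm of where it started. The soap and funnel looked unmoved in the last pictures, but I did not re-measure any bystander.
- **Disagreements:** before the pull, my first estimates of the starting reading ran from about 5 to 11 mm. The ticks that came out later showed it was about 9–10 mm. In the last scene picture the network did not find the grip, because the gripper was covering it.

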